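# Roll down a wear bar's cover plates and send it on over the rocker

### The job

Take the spring-loaded hand roller from its rest and roll the five cover plates of the wear bar home, flush with the bar's end blocks, in one pass from the end nearest the robot to the far end, pressing steadily without lifting off and without bottoming the roller's spring; do not touch the bar with the fingers before the plates are down. Hang the roller back in its rest, then lay the bar along the rocker's tray, plates up and between its lips, and let go, so that its weight tips the tray over to the far side. Leave the other things where they are.

Things in the scene. Friction and masses are not known exactly. Their poses are not given: they have to be found in the camera images.
- roller: Sprung hand roller, upright in its rest. Origin: wheel's lowest point, unloaded; z up the handle, y along the axle; rolls along x. Black handle 24x24 mm, z 82 to 144 mm, knob of radius 15 on top to z 150; collar 34 (x) x 84 (y), z 74 to 82; below it a fork 52 mm wide (y) with a rubber wheel, radius 20, width 40. About 0.33 kg.
- roller_axle (a point): Centre of the roller's wheel, 20 mm above the wheel's lowest point; 20 mm above the origin of roller plus the spring compression.
- roller_spring (a joint): How far the roller's spring is pressed in (m): 0 unloaded, hard stop at 0.015; the wheel moves up towards the handle. Force about 4.5 N at first plus 0.9 N per mm. 0.005 to 0.010 is a good working press; beyond 0.0135 counts as bottoming.
- roller_wheel (a joint): Turn of the roller's wheel about its axle (rad), free to turn both ways; 0 at the start.
- rest: Fixed rest. Origin: centre of its underside, on the worktop; base 110 x 108 mm. Two uprights at y +-40 mm (46 along x, 66 clear between), tops at z 88 mm; the roller's collar lies on them, fork and wheel hang between. Lips 6 mm high leave the collar 43 mm along x, 96 along y. Hung roller: origin 14 mm above the rest's, axes parallel (or half a turn round).
- bar: Wear bar in the nest, 0.41 kg. Origin: centre of underside; x along it, +x the end away from the robot. Steel base 152x44x16 mm, end blocks 8 mm long with tops at z 24. Five aluminium cover plates 26x40x8 mm in a row at x -54, -27, 0, 27, 54, tops at z 27 to 28, flush at 24 when home; each needs over 6 N to go down and stays down. Grip the base sides at mid-length.
- nest: Fixed nest. Origin: centre of its underside, on the worktop; base plate 176x64x6 mm, the bar lies on it, axes parallel. End stops 18 mm high and four side lugs 16 mm high at x +-60 mm keep the bar within 2 mm; it lifts straight out.
- rocker: Fixed stand of the rocker. Origin: centre of its underside, on the worktop; base 130x74 mm, two cheeks 58 mm high at y +-31 mm. The tray turns about the y axis 50 mm above the origin; +x points to the next station, away from the robot.
- rocker_tray (a joint): Tilt of the rocker's tray (rad): -0.12 empty (its far, +x end up), 0 level, +0.20 tipped over with the far end down; the weight of the bar tips it and keeps it there.
- tray_floor (a point): Centre of the tray's floor, 35 mm to +x from the pivot; when level 58 mm above the worktop. Turns with the tray: x along it, z up from the floor. Tray 54 mm wide; end lips 10 mm high leave 172 mm along x; four lugs 9 mm high at x +-62 mm leave 48 mm along y; sides open between them.
- nipple_2: Bystander: brass double nipple 40x26x23 mm near the nest; origin under its centre.
- nut_1: Bystander: white hexagon nut 29x32x12 mm near the rest; origin under its centre.
- ptfe_1: Bystander: spool of thread tape 64x55x16 mm at the front right; origin under its centre.
- cap_1: Bystander: green thread cap, 22 mm across, 14 mm high, near the rocker; origin under its centre.
- spanner_1: Bystander: open spanner 34x199x5 mm at the front; origin under its centre.
- pen_1: Bystander: marker pen 17x135x16 mm at the front right; origin under its centre.
- plate1 (a joint): Cover plate 1 of the bar, at x = -54 mm on it (plate 1 is nearest the robot): 0 fully proud, 0.004 m pressed home, flush with the end blocks.
- plate2 (a joint): Cover plate 2 of the bar, at x = -27 mm on it (plate 1 is nearest the robot): 0 fully proud, 0.004 m pressed home, flush with the end blocks.
- plate3 (a joint): Cover plate 3 of the bar, at x = 0 mm on it (plate 1 is nearest the robot): 0 fully proud, 0.004 m pressed home, flush with the end blocks.
- plate4 (a joint): Cover plate 4 of the bar, at x = 27 mm on it (plate 1 is nearest the robot): 0 fully proud, 0.004 m pressed home, flush with the end blocks.
- plate5 (a joint): Cover plate 5 of the bar, at x = 54 mm on it (plate 1 is nearest the robot): 0 fully proud, 0.004 m pressed home, flush with the end blocks.
There are look-alikes about, which are no part of the job. What is shaped like the bar but orange or purple is not meant.

How it is judged:
By the outcome, as a careful person would: the job done as asked, in the order asked, and still so for the second after the job is handed in, with the robot touching nothing.
It also fails if it takes over 67 s, if anything falls off the work surface, if the arm or the gripper's body presses on something with over 40 N, if the wrist force passes 120 N, or if a joint passes its speed limit or range.

### The arm

A 6-joint arm with a two-finger parallel gripper is mounted at the origin on a cart in front of the work surface, level with it; the furniture and walls round the work are solid. World frame = base frame: x ahead of the robot, y to its left, z up, the work surface at z = 0. Lengths are in m, angles in rad, forces in N, time in s.
With the tool pointing down it reaches from about 0.425 to 0.925 m from the base axis. Payload 12.5 kg.
Tool frame: the origin (TCP) lies midway between the tips of the shut fingers; the grasp point (between the pads) lies arm.grip_point_offset behind it (arm.grip_point_offset is the distance from the TCP to the grasp point, in m); x points along the fingers, z is the direction in which the jaws open and shut, and the axes are right-handed (so a half turn about x gives the same grasp; the last joint's range is limited). The gripper opens to 85 mm and grips with 20 to 120 N. Pads are 22 mm wide; open, the fingers measure 114 mm over their backs; the gripper's body (76 mm by 85 mm) begins 54 mm behind the grasp point. The pads swing forward as they close: fully open they stand 13 mm farther back than shut.
Start: joints at [-1.302, 0.491, 1.559, -0, 1.092, -0.106], TCP at [0.229, -0.582, 0.231] pointing down, gripper open.
Joint ranges: [-3.1, 3.1], [-0.84, 2.19], [0.05, 2.79], [-1.13, 4.28], [0.06, 2.93], [-2.69, 2.69]. Speed limits (rad/s): [2.22, 2.22, 2.79, 3.14, 3.14, 3.14].

### API

Orientations are given as a rotation vector (axis times angle).
In Python, from station import arm gives the robot as it stands. The module is installed in compiled form; this text tells all that it offers.
- The arm moves only by the shell command python3 -m crank 'ROWS' [FORCE]. ROWS is JSON, a list that holds one entry, the list of rows, each a list of 5 numbers: the shift along the tool's x, y, z in m, then the turn about the tool's x in degrees, then the finger opening in m, from 0 to 0.0854. A call has 1 to 12 rows; each row shifts and turns the pose as measured when the row begins, along the tool's axes as they then stand; what a row does not reach is not made up. A row lasts 1/12 s, in which the tool goes at most 41.7 mm and 7.16 degrees, less where a joint would pass 70% of its speed; a pose out of reach is approached as far as the arm can. A call is refused whole if a number of a shift passes 0.0417 or a number of a turn 7.16, either way. A call with a gripper value outside its range is refused whole. The fingers move at their own pace and stop on an object; FORCE is the grip in N (left out, the last holds). Time passes only in rows, so rows that do not move let the fingers close. It gives the time, the measured TCP pose, the force and the opening at its end, in the units of the state.
- arm.read_state(): the state, without advancing time (a new reading comes with each control period).
- arm.snapshot(name): name is "scene" or "top" or "wrist"; returns a dict with "color" (420x560x3 uint8, red, green, blue), "K" (3x3 intrinsics, pixels), "R" (3x3) and "t" (3): a world point X has camera coordinates R X + t. Camera axes: x right, y down, z forward; pixel columns grow to the right and rows downward; lengths in m; the calibration is good to about 2 mm. A picture is of the moment at which its call begins. There is no depth.
- arm.finish_job(): hands the job in, once; it reports no verdict.
The state is a dict: "clock": time; "joint_positions": joint angles; "joint_vel": joint speeds; "effort": joint torques, N m; "tool_pos": TCP position; "tcp_rot": TCP orientation; "contact_force": force on the tool from outside, world axes, zero at the start; "torque": the same for the moment, N m; "opening": finger opening in m.
Only numpy, scipy, OpenCV 4.12 (cv2) and the standard library are available. Lean on these libraries where they do the work, as an engineer would, in place of code of your own. Each camera call takes 0.05 s, during which the arm holds its last target.

## Working session

There is one attempt and no reset: what is moved stays moved. The work goes in short steps, Python scripts to look and compute and a shell command to move; the robot and the scene stay as the last step left them, time stands still between calls to the robot, and variables do not carry over. Pictures are saved under pics/ and viewed, and the job is handed in when it is done.

```bash
mkdir -p pics; ls
python3 - <<'E'
from station import arm
import cv2
print(arm.read_state(), arm.grip_point_offset)
for n in ("scene","top","wrist"):
    s=arm.snapshot(n); cv2.imwrite(f"pics/{n}0.png",s["color"][:,:,::-1]); print(n,s["K"].tolist(),s["R"].tolist(),s["t"])
E
```

```text
pics
{'clock': 0.0, 'joint_positions': array([-1.30157396e+00,  4.91561526e-01,  1.55947608e+00, -1.98653781e-05,
        1.09168733e+00, -1.05622031e-01]), 'joint_vel': array([-9.36644034e-05, -4.58218022e-04,  3.03441295e-04, -6.79187529e-04,
       -4.52615383e-04, -1.37089900e-04]), 'effort': array([ 6.61669837e-04, -6.18463898e+01, -2.61587209e+01, -9.52636992e-05,
        4.15794391e-03, -4.55335294e-05]), 'tool_pos': array([ 0.22877096, -0.58137293,  0.23071735]), 'tcp_rot': array([ 0.92950371,  1.36443447, -0.92831717]), 'contact_force': array([-0.58815768,  0.08704097, -0.57355623]), 'torque': array([-0.0303815 ,  0.05277052, -0.02964338]), 'opening': 0.08534533949883012} 0.0187
scene [[419.80786798889966, 0.0, 280.9303396368514], [0.0, 419.80786798889966, 204.46518318398967], [0.0, 0.0, 1.0]] [[0.5831407420307895, -0.8123636153512357, -0.003497347173186378], [-0.5652828332482573, -0.40267878219305503, -0.7199341058779902], [0.5834399655650985, 0.4217998990338757, -0.6940336099616566]] [-0.26938836  0.37983649  1.13934495]
top [[502.06786373094224, 0.0, 276.269602660479], [0.0, 502.06786373094224, 204.90428800768584], [0.0, 0.0, 1.0]] [[0.0639877921487596, -0.99792535629031, -0.007109551939813239], [-0.9721116715655064, -0.06071878089185413, -0.22652180392431276], [0.22562016856222078, 0.021405908526964636, -0.9739801469322107]] [0.01557549 0.55359481 1.45814006]
wrist [[334.08825328225004, 0.0, 279.40336766080287], [0.0, 334.08825328225004, 204.63387498863824], [0.0, 0.0, 1.0]] [[0.36626354880923256, -0.9305110471017568, 0.0004517026231762687], [-0.8885940518387608, -0.34962023146593424, 0.2969281138364648], [-0.27613696574424973, -0.10915532497912972, -0.9548997283370966]] [-0.62522423 -0.03813169  0.38034923]
```

View pics/scene0.png

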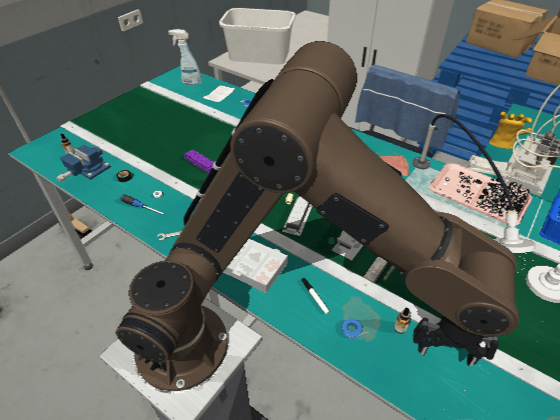

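View pics/top0.png

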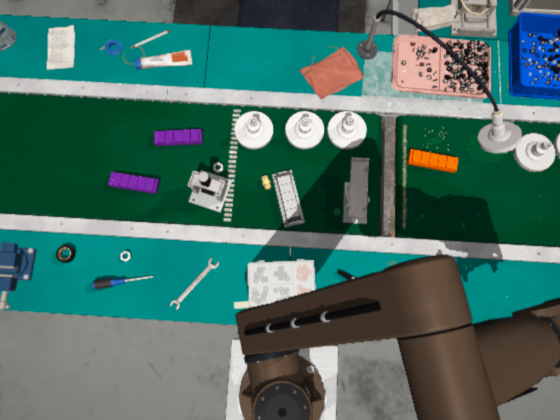

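View pics/wrist0.png

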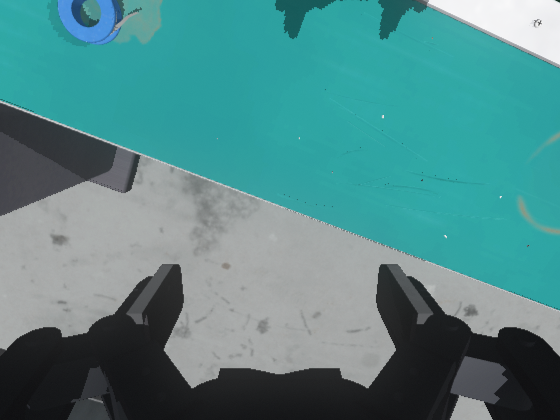

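```bash
cat > h.py <<'E'
from station import arm
import cv2, numpy as np
from scipy.spatial.transform import Rotation as Rot
def snap(n,f=None):
    s=arm.snapshot(n)
    if f: cv2.imwrite("pics/"+f,s["color"][:,:,::-1])
    return s
def ray(s,u,v,z):
    K,R,t=(np.array(s[k]) for k in("K","R","t"))
    c=-R.T@t; d=R.T@np.linalg.solve(K,[u,v,1.]); return c+d*(z-c[2])/d[2]
def proj(s,P):
    K,R,t=(np.array(s[k]) for k in("K","R","t"))
    p=K@(R@np.array(P,float)+t); return p[:2]/p[2]
def crop(s,u0,v0,w,h,k,f):
    c=s["color"][v0:v0+h,u0:u0+w,::-1]; cv2.imwrite("pics/"+f,cv2.resize(c,None,fx=k,fy=k,interpolation=cv2.INTER_CUBIC))
def st():
    s=arm.read_state(); R=Rot.from_rotvec(s["tcp_rot"]).as_matrix()
    print("clk",round(float(s["clock"]),3),"pos",s["tool_pos"].round(4),"F",np.round(s["contact_force"],1),"T",np.round(s["torque"],2),"open",round(float(s["opening"]),4)); print(R.round(3).tolist(), "q",s["joint_positions"].round(2))
    return s,R
E
python3 - <<'E'
from h import *
s=snap("top")
crop(s,170,130,220,120,3.6,"topc.png")
for u,v,n in((208,180,'roller'),(288,197,'bar'),(357,190,'rocker'),(130,182,"p")): print(n,ray(s,u,v,0.03).round(3))
st()
s=snap("scene");
E
```

```text
roller [0.626 0.27  0.03 ]
bar [0.587 0.016 0.03 ]
rocker [ 0.623 -0.197  0.03 ]
p [0.604 0.514 0.03 ]
clk 0.2 pos [ 0.2288 -0.5815  0.231 ] F [-0.4 -0.9  0.1] T [0.01 0.05 0.05] open 0.0855
[[-0.0, 0.931, 0.366], [0.001, 0.366, -0.931], [-1.0, 0.0, -0.001]] q [-1.3   0.49  1.56 -0.    1.09 -0.11]
```

View pics/topc.png

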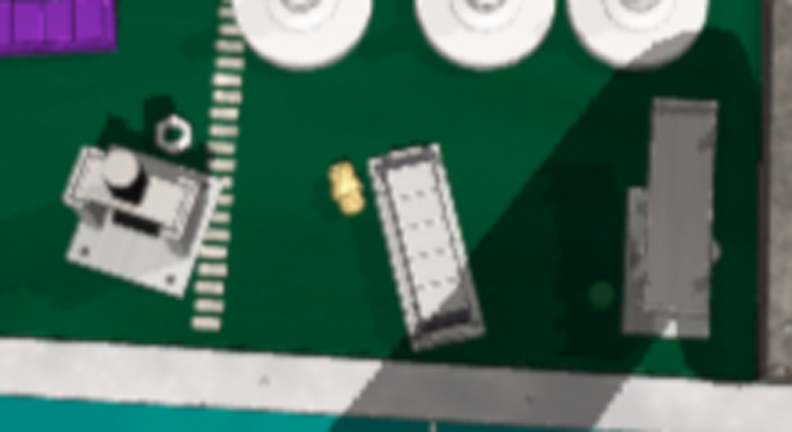

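```bash
python3 -m crank '[[[-0.008,0.027,-0.025,0,0.085],[-0.008,0.027,-0.025,0,0.085],[-0.008,0.027,-0.025,0,0.085],[-0.008,0.027,-0.025,0,0.085],[-0.008,0.027,-0.025,0,0.085],[-0.008,0.027,-0.025,0,0.085],[-0.008,0.027,-0.025,0,0.085],[-0.008,0.027,-0.025,0,0.085],[-0.008,0.027,-0.025,0,0.085],[-0.008,0.027,-0.025,0,0.085]]]'
python3 - <<'E'
from h import *
st(); snap("wrist","w1.png"); s=snap("top"); crop(s,170,130,260,140,3,"t1.png"); snap("scene","s1.png")
E
```

```text
clock: 1.08
tool_pos: [0.3907, -0.241, 0.311]
tcp_rot: [0.939, 1.364, -0.935]
contact_force: [0.8, -0.7, 0.6]
opening: 0.0847
clk 1.083 pos [ 0.3907 -0.241   0.311 ] F [ 0.8 -0.7  0.6] T [ 0.02 -0.05 -0.01] open 0.0847
[[-0.002, 0.934, 0.357], [0.004, 0.357, -0.934], [-1.0, -0.0, -0.004]] q [-0.7   0.17  1.83  0.    1.15  0.51]
```

View pics/w1.png

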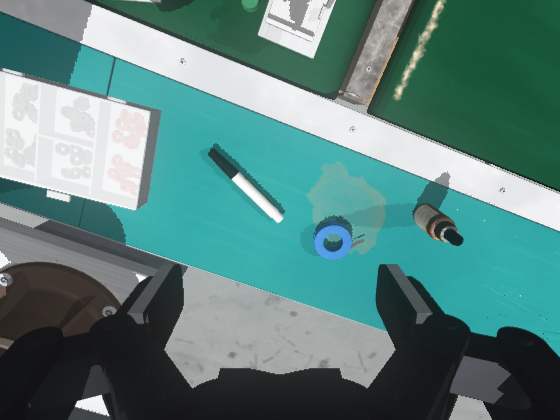

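View pics/t1.png

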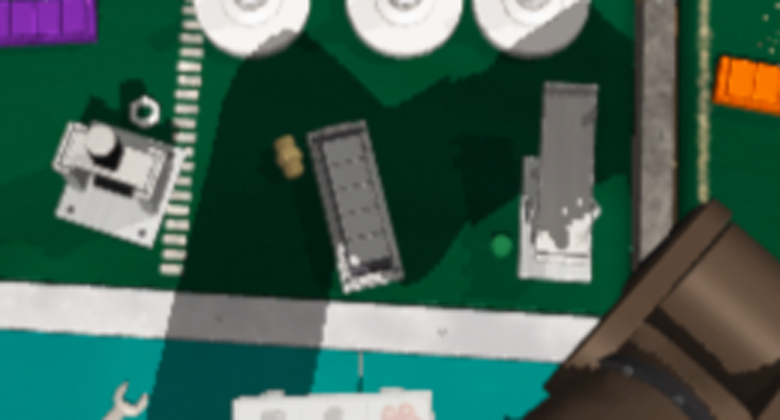

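View pics/s1.png

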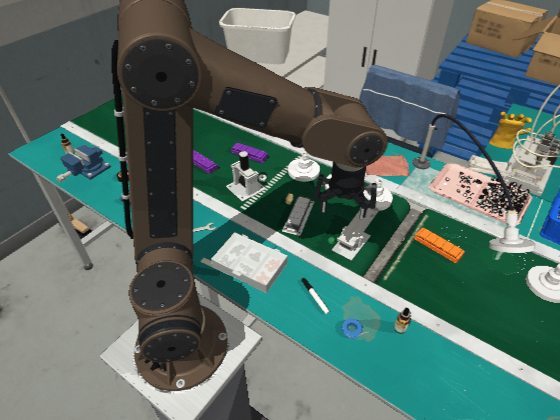

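```bash
python3 -m crank '[[[-0.012,0.02,-0.03,0,0.085],[-0.012,0.02,-0.03,0,0.085],[-0.012,0.02,-0.03,0,0.085],[-0.012,0.02,-0.03,0,0.085],[-0.012,0.02,-0.03,0,0.085],[-0.012,0.02,-0.03,0,0.085],[-0.012,0.01,-0.03,0,0.085],[0,0,0,0,0.085]]]'
python3 - <<'E'
from h import *
st(); snap("wrist","w2.png");
E
```

```text
clock: 1.9
tool_pos: [0.4386, 0.0036, 0.3968]
tcp_rot: [0.945, 1.364, -0.943]
contact_force: [1.1, -0.4, -0.1]
opening: 0.0847
clk 1.9 pos [0.4386 0.0036 0.3968] F [ 1.1 -0.4 -0.1] T [ 0.   -0.05 -0.02] open 0.0847
[[-0.005, 0.937, 0.349], [0.005, 0.349, -0.937], [-1.0, -0.003, -0.006]] q [-0.15  0.07  1.71  0.    1.36  1.07]
```

View pics/w2.png

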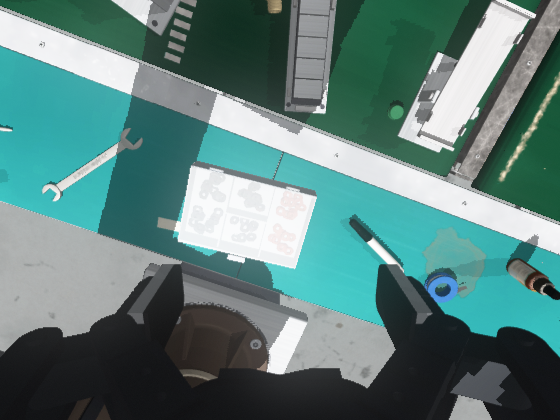

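```bash
python3 -m crank '[[[0,0.036,-0.012,0,0.085],[0,0.036,-0.012,0,0.085],[0,0.036,-0.012,0,0.085],[0,0.036,-0.012,0,0.085],[0,0.01,-0.01,0,0.085],[0,0,0,0,0.085]]]'
python3 - <<'E'
from h import *
st(); snap("wrist","w3.png");
E
```

```text
clock: 2.45
tool_pos: [0.5693, 0.1043, 0.3906]
tcp_rot: [0.947, 1.363, -0.956]
contact_force: [0.6, -0.2, -0.5]
opening: 0.085
clk 2.45 pos [0.5693 0.1043 0.3906] F [ 0.6 -0.2 -0.5] T [-0.05 -0.11 -0.02] open 0.085
[[-0.01, 0.94, 0.34], [0.001, 0.34, -0.941], [-1.0, -0.009, -0.004]] q [0.07 0.31 1.42 0.   1.42 1.29]
```

View pics/w3.png

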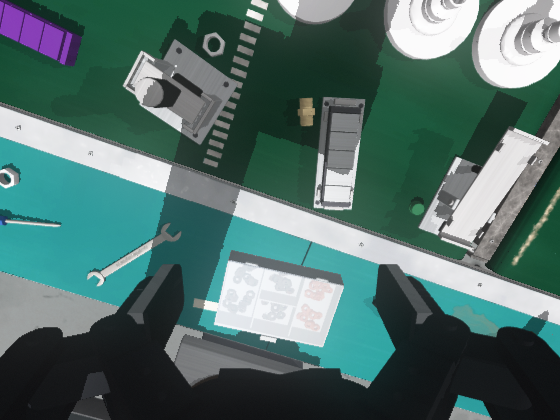

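Run:
```python
from h import *
s=snap("wrist"); np.save("w3.npy",s,allow_pickle=True)
crop(s,110,20,140,130,4.5,"w3a.png");crop(s,290,80,90,140,4.2,"w3b.png");crop(s,400,110,160,150,4,"w3c.png")
```

```text
(no output)
```

View pics/w3a.png

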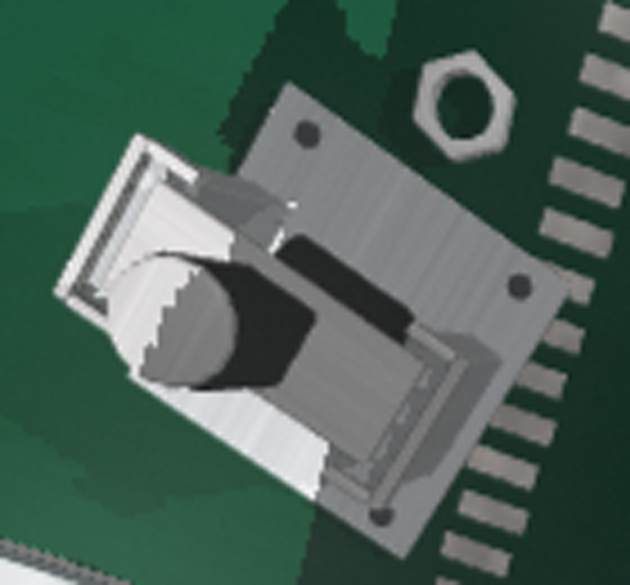

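View pics/w3b.png

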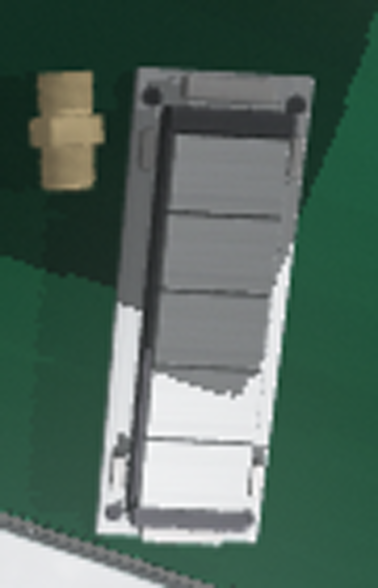

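View pics/w3c.png

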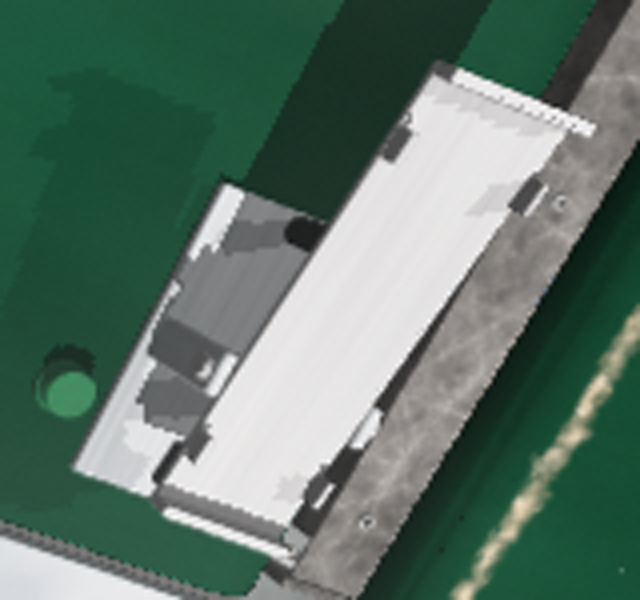

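```bash
cat > m.py <<'E'
from h import *
s=np.load("w3.npy",allow_pickle=True).item()
def P(c,off,k,z): return np.array([ray(s,c0/k+off[0],c1/k+off[1],z) for c0,c1 in c])
def yaw(a,b): d=b-a; return np.degrees(np.arctan2(d[1],d[0])).round(2), np.linalg.norm(d[:2]).round(4)
for z in(.006,.01):
  r=P([(290,82),(570,280),(405,557)],(110,20),4.5,z); print("rest",z,r.round(4).tolist(),"c",((r[0]+r[2])/2).round(4),yaw(r[1],r[0]),yaw(r[2],r[1]))
print("knob",P([(173,320)],(110,20),4.5,.164).round(4))
n=P([(137,68),(315,76),(257,542),(97,533)],(290,80),4.2,.006); print("nest",n.mean(0).round(4),yaw(n[3],n[0]),yaw(n[2],n[1]),yaw(n[1],n[0]),yaw(n[2],n[3]))
b=P([(178,133),(297,139),(250,515),(140,512)],(290,80),4.2,.034); print("bar",b.mean(0).round(4),yaw(b[3],b[0]),yaw(b[2],b[1]),yaw(b[1],b[0]))
l=P([(225,182),(75,467)],(400,110),4,.006); print("rockbase left",l.round(4),yaw(l[1],l[0]))
for z0,z1 in((.068,.068),):
  t=P([(162,490),(290,545)],(400,110),4,.06-.12*.02); print("near",t.round(4),yaw(t[1],t[0]))
f=P([(435,62),(595,130)],(400,110),4,.058+.12*.121+.01); print("far",f.round(4),yaw(f[1],f[0]))
E
python3 m.py
```

```text
rest 0.006 [[0.6662, 0.299, 0.006], [0.64, 0.1973, 0.006], [0.5339, 0.2239, 0.006]] c [0.6    0.2615 0.006 ] (np.float64(75.55), np.float64(0.105)) (np.float64(-14.11), np.float64(0.1093))
rest 0.01 [[0.666, 0.2977, 0.01], [0.64, 0.1968, 0.01], [0.5347, 0.2232, 0.01]] c [0.6004 0.2605 0.01  ] (np.float64(75.55), np.float64(0.1042)) (np.float64(-14.11), np.float64(0.1085))
knob [[0.6009 0.2613 0.164 ]]
nest [0.5905 0.0139 0.006 ] (np.float64(16.94), np.float64(0.1753)) (np.float64(16.87), np.float64(0.1762)) (np.float64(107.41), np.float64(0.0639)) (np.float64(106.52), np.float64(0.0636))
bar [0.5898 0.0127 0.034 ] (np.float64(16.68), np.float64(0.1365)) (np.float64(16.71), np.float64(0.1356)) (np.float64(107.08), np.float64(0.041))
rockbase left [[ 0.654  -0.1624  0.006 ]
 [ 0.5253 -0.1624  0.006 ]] (np.float64(-0.04), np.float64(0.1287))
near [[ 0.5396 -0.1696  0.0576]
 [ 0.536  -0.2274  0.0576]] (np.float64(86.41), np.float64(0.0579))
far [[ 0.7108 -0.1655  0.0825]
 [ 0.7097 -0.2276  0.0825]] (np.float64(88.94), np.float64(0.062))
```

```bash
cat >> h.py <<'E'
def go(p,yawz):
    s,R=st(); d=R.T@(np.array(p)-s["tool_pos"]); cur=np.degrees(np.arctan2(R[1,2],R[0,2]))
    print("tool-axes shift now",d.round(4),"turn about x",round((cur-yawz+180)%360-180,2),"yaw",cur.round(2))
    # shift in axes after turn
    y=np.radians(yawz); z=np.array([np.cos(y),np.sin(y),0]); x=np.array([0,0,-1.]); yy=np.cross(z,x); D=np.array(p)-s["tool_pos"]
    print("after turn",(x@D).round(4),(yy@D).round(4),(z@D).round(4))
E
python3 -m crank '[[[0.018,0,0,-7,0.085],[0.018,0,0,-7,0.085],[0.018,0,0,-7,0.085],[0.018,0,0,-7,0.085],[0.018,0,0,-7,0.085],[0.018,0,0,-7,0.085],[0.018,0,0,-7,0.085],[0.018,0,0,-7,0.085],[0,0,0,0,0.085]]]'; python3 -c "
from h import *
go((.601,.261,.23),-14.3)"
```

```text
clock: 3.3
tool_pos: [0.5595, 0.0856, 0.2454]
tcp_rot: [0.175, 1.569, -0.178]
contact_force: [0.0, 0.7, 0.3]
opening: 0.0851
clk 3.3 pos [0.5595 0.0856 0.2454] F [0.  0.7 0.3] T [ 0.05 -0.02 -0.  ] open 0.0851
[[-0.005, 0.223, 0.975], [-0.002, 0.975, -0.223], [-1.0, -0.003, -0.005]] q [ 0.04  0.39  1.68 -0.    1.07  0.26]
tool-axes shift now [0.0148 0.1803 0.0014] turn about x 1.42 yaw -12.88
after turn 0.0154 0.1802 -0.0031
```

```bash
python3 -m crank '[[[0.003,0.036,0,1.4,0.085],[0.003,0.036,-0.001,0,0.085],[0.003,0.036,-0.001,0,0.085],[0.003,0.036,-0.001,0,0.085],[0.003,0.036,-0.001,0,0.085],[0,0,0,0,0.085]]]'; python3 -c "
from h import *
go((.601,.261,.11),-14.3); snap('wrist','w4.png');s=snap('top');crop(s,170,130,140,110,5,'t4.png')"
```

```text
clock: 3.8
tool_pos: [0.6025, 0.2563, 0.2371]
tcp_rot: [0.226, 1.559, -0.229]
contact_force: [-1.0, -0.1, -0.0]
opening: 0.085
clk 3.8 pos [0.6025 0.2563 0.2371] F [-1.  -0.1 -0. ] T [ 0.04 -0.08 -0.03] open 0.085
[[-0.0, 0.286, 0.958], [-0.002, 0.958, -0.286], [-1.0, -0.002, 0.0]] q [ 0.3   0.53  1.47 -0.    1.14  0.59]
tool-axes shift now [ 0.127   0.0043 -0.0029] turn about x -2.33 yaw -16.63
after turn 0.1271 0.0042 -0.0027
```

View pics/w4.png

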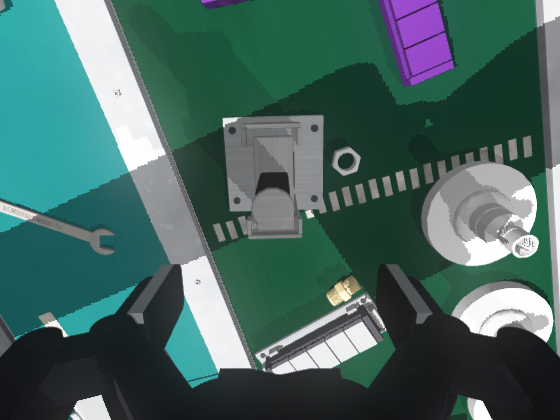

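```bash
python3 -c "
from h import *
s=snap('wrist'); print(ray(s,272,211,.164), proj(s,(.601,.261,.164)))
c=[(223,118),(324,115),(325,211)]; p=np.array([ray(s,*a,.008) for a in c]); print(p.round(4),(p[0]+p[2])/2, np.degrees(np.arctan2(*(p[1]-p[0])[1::-1])))"
```

```text
[0.59892781 0.25724521 0.164     ] [273.29614851 205.17789132]
[[0.5609 0.3246 0.008 ]
 [0.6665 0.2964 0.008 ]
 [0.6406 0.1899 0.008 ]] [0.60074244 0.25723634 0.008     ] -14.970732788565785
```

```bash
python3 -m crank '[[[0,0.002,-0.003,-2,0.085],[0.02,0,0,0,0.085],[0.025,0,0,0,0.085],[0.025,0,0,0,0.085],[0.025,0,0,0,0.085],[0.02,0,0,0,0.085],[0.008,0,0,0,0.085],[0,0,0,0,0.085]]]'; python3 -c "
from h import *
go((.600,.259,.11),-14.6); snap('wrist','w5.png')"
```

```text
clock: 4.62
tool_pos: [0.6014, 0.2392, 0.1199]
tcp_rot: [0.22, 1.55, -0.221]
contact_force: [1.4, 0.2, 0.7]
opening: 0.085
clk 4.617 pos [0.6014 0.2392 0.1199] F [1.4 0.2 0.7] T [ 0.05 -0.04  0.04] open 0.085
[[0.009, 0.278, 0.961], [-0.002, 0.961, -0.278], [-1.0, 0.0, 0.009]] q [ 0.28  0.64  1.61 -0.01  0.88  0.56]
tool-axes shift now [ 0.0098  0.0187 -0.0069] turn about x -1.53 yaw -16.13
after turn 0.0099 0.0188 -0.0063
```

View pics/w5.png

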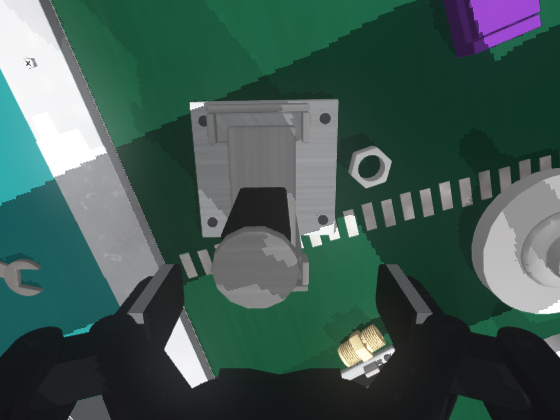

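```bash
python3 -m crank '[[[0,0.007,-0.003,-1,0.085],[0,0.007,-0.003,-0.5,0.085],[0.002,0.005,-0.001,0,0.085],[0.004,0,0,0,0.085],[0,0,0,0,0.085]]]'; python3 -c "
from h import *
go((.600,.259,.11),-14.6); s=snap('wrist','w6.png'); print(proj(s,(.6,.259,.164)))"
```

```text
clock: 5.08
tool_pos: [0.602, 0.2612, 0.1205]
tcp_rot: [0.202, 1.544, -0.197]
contact_force: [-1.4, -0.2, 0.6]
opening: 0.0853
clk 5.083 pos [0.602  0.2612 0.1205] F [-1.4 -0.2  0.6] T [-0.02  0.02 -0.01] open 0.0853
[[0.018, 0.252, 0.968], [0.001, 0.968, -0.252], [-1.0, 0.005, 0.017]] q [ 0.31  0.65  1.6  -0.01  0.88  0.57]
tool-axes shift now [ 0.0104 -0.0027 -0.0015] turn about x 0.01 yaw -14.59
after turn 0.0105 -0.0027 -0.0013
[275.88110077 331.12645486]
```

View pics/w6.png

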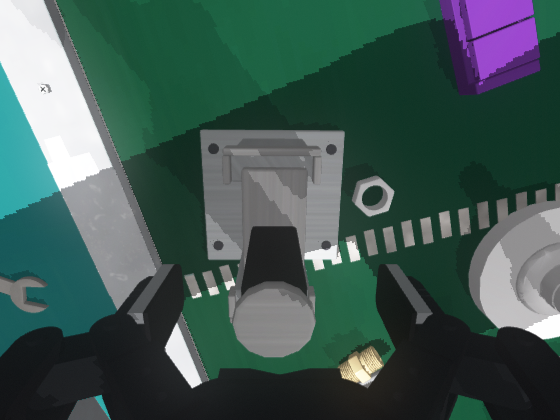

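```bash
python3 -m crank '[[[0.005,0,0,0,0.085],[0.005,0,0,0,0.085],[0,0,0,0,0.085],[0,0,0,0,0.085]]]'; python3 -c "
from h import *
go((.600,.259,.11),-14.6); s=snap('wrist','w7.png'); print(ray(s,273,318,.164))"
```

```text
clock: 5.47
tool_pos: [0.6022, 0.2614, 0.1099]
tcp_rot: [0.201, 1.544, -0.197]
contact_force: [-0.6, -0.4, -0.1]
opening: 0.0853
clk 5.467 pos [0.6022 0.2614 0.1099] F [-0.6 -0.4 -0.1] T [-0.   -0.01  0.02] open 0.0853
[[0.018, 0.251, 0.968], [0.001, 0.968, -0.252], [-1.0, 0.005, 0.017]] q [ 0.31  0.66  1.6  -0.01  0.86  0.57]
tool-axes shift now [-0.0001 -0.0029 -0.0015] turn about x 0.03 yaw -14.57
after turn -0.0001 -0.0029 -0.0015
[0.60258394 0.27212461 0.164     ]
```

View pics/w7.png

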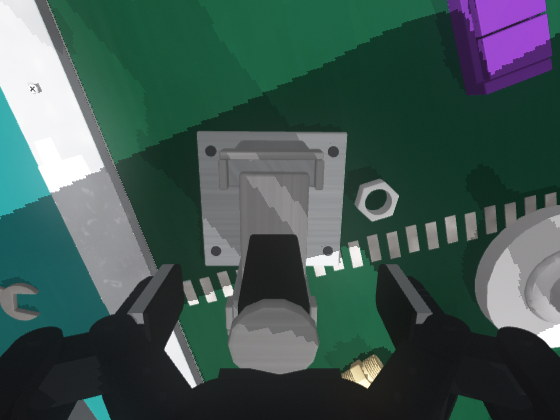

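```bash
python3 -c "
from h import *
s=snap('wrist'); print(ray(s,273,337,.164)); print(proj(s,(.6022,.2614,.164)))
c=[(197,132),(347,132),(343,267)]; p=np.array([ray(s,*a,.008) for a in c]); print(p.round(4),(p[0]+p[2])/2, np.degrees(np.arctan2(*(p[1]-p[0])[1::-1])))
s=snap('top');crop(s,170,130,140,110,5,'t7.png')
s=snap('scene');crop(s,200,120,140,110,5,'s7.png')
"
```

```text
[0.60071234 0.26523823 0.164     ]
[280.46969384 345.54963236]
[[0.5611 0.3288 0.008 ]
 [0.6659 0.3014 0.008 ]
 [0.6417 0.1954 0.008 ]] [0.60139425 0.26211284 0.008     ] -14.653696457011966
```

View pics/s7.png

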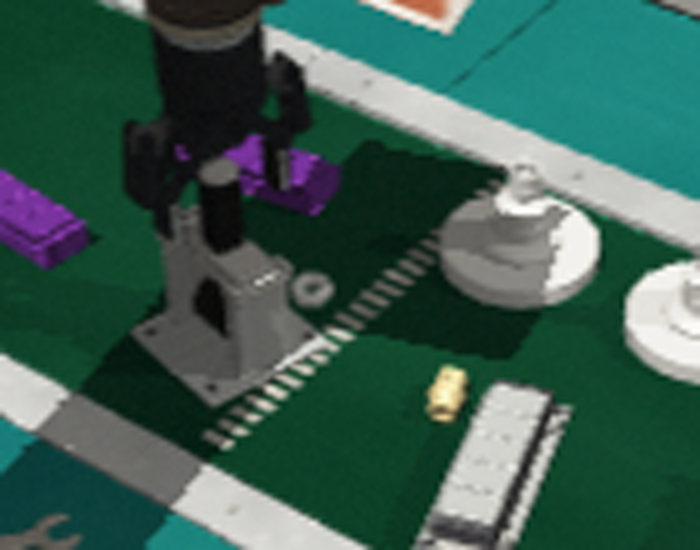

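```bash
python3 -m crank '[[[0,0,-0.0015,0,0.05],[0,0,0,0,0.02],[0,0,0,0,0.015],[0,0,0,0,0.015],[0,0,0,0,0.015],[0,0,0,0,0.015],[0,0,0,0,0.015],[0,0,0,0,0.015]]]' 70; python3 -c "
from h import *
st(); s=snap('wrist','w8.png')"
```

```text
clock: 6.33
tool_pos: [0.6006, 0.2619, 0.1111]
tcp_rot: [0.202, 1.543, -0.196]
contact_force: [0.5, 0.1, 0.9]
opening: 0.0232
clk 6.333 pos [0.6006 0.2619 0.1111] F [0.5 0.1 0.9] T [0.03 0.1  0.04] open 0.0232
[[0.019, 0.252, 0.968], [0.001, 0.968, -0.252], [-1.0, 0.006, 0.018]] q [ 0.31  0.66  1.61 -0.01  0.86  0.57]
```

View pics/w8.png

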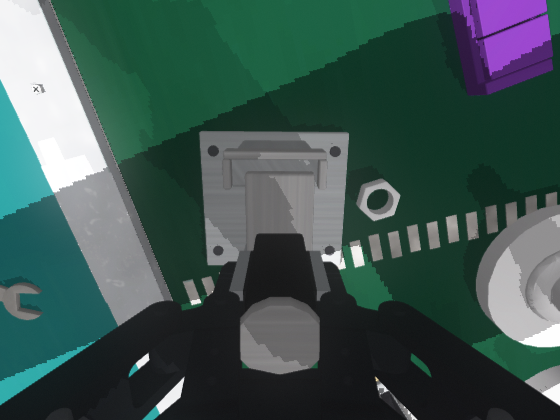

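```bash
python3 -m crank '[[[-0.008,0,0,0,0.015],[-0.015,0,0,0,0.015],[-0.02,0,0,0,0.015],[-0.02,0,0,0,0.015],[-0.02,0,0,0,0.015],[-0.02,0,0,0,0.015],[-0.01,0,0,0,0.015],[0,0,0,0,0.015],[0,0,0,0,0.015]]]'; python3 -c "
from h import *
go((.5268,-.0058,.2),16.8); s=snap('wrist','w9.png');s=snap('scene');crop(s,200,80,160,150,4,'s9.png')"
```

```text
clock: 7.13
tool_pos: [0.5968, 0.261, 0.2278]
tcp_rot: [0.2, 1.549, -0.2]
contact_force: [0.4, 0.3, -4.5]
opening: 0.0235
clk 7.133 pos [0.5968 0.261  0.2278] F [ 0.4  0.3 -4.5] T [ 0.05  0.05 -0.02] open 0.0235
[[0.012, 0.252, 0.968], [-0.001, 0.968, -0.252], [-1.0, 0.002, 0.012]] q [ 0.31  0.53  1.5  -0.01  1.1   0.57]
tool-axes shift now [ 0.0274 -0.2758 -0.0009] turn about x -31.39 yaw -14.59
after turn 0.0278 -0.2351 -0.1441
```

View pics/w9.png

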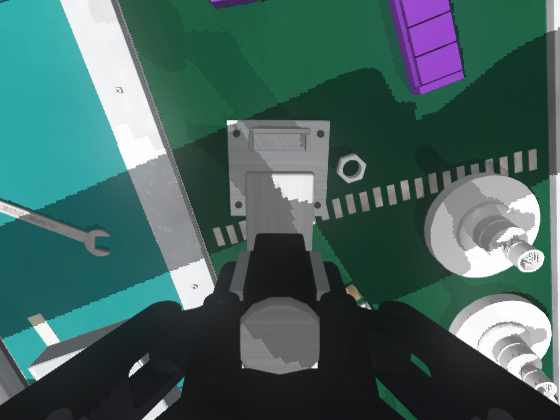

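View pics/s9.png

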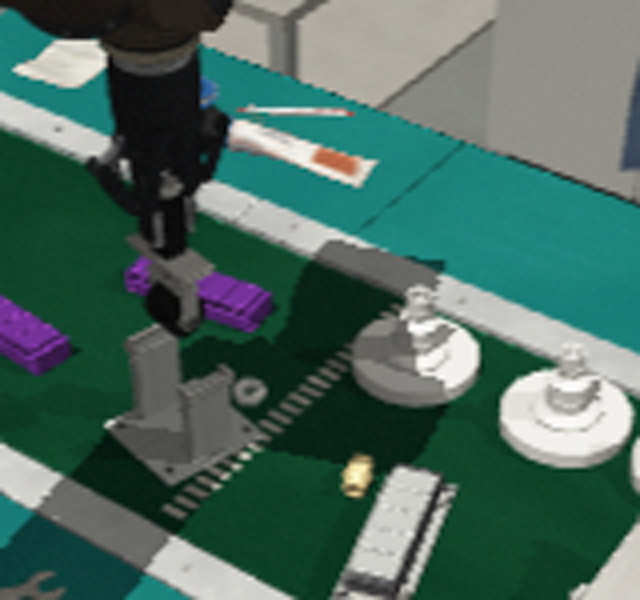

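```bash
python3 -m crank '[[[0,-0.015,0,0,0.015],[0,-0.025,0,0,0.015],[0,-0.03,0,0,0.015],[0,-0.03,0,0,0.015],[0,-0.03,0,0,0.015],[0,-0.03,0,0,0.015],[0,-0.03,0,0,0.015],[0,-0.03,0,0,0.015],[0,-0.025,0,0,0.015],[0,-0.02,0,0,0.015],[0,-0.01,0,0,0.015],[0,0,0,0,0.015]]]'; python3 -m crank '[[[0,0,0,-6.3,0.015],[0,0,0,-6.3,0.015],[0,0,0,-6.3,0.015],[0,0,0,-6.3,0.015],[0,0,0,-6.3,0.015],[0,0,0,0,0.015],[0,0,0,0,0.015]]]'; python3 -c "
from h import *
go((.5268,-.0058,.16),16.8)"
```

```text
clock: 8.23
tool_pos: [0.5191, -0.0155, 0.212]
tcp_rot: [0.195, 1.574, -0.201]
contact_force: [-0.1, -0.4, -2.6]
opening: 0.0234
clock: 8.82
tool_pos: [0.5195, -0.011, 0.2079]
tcp_rot: [-0.25, 1.574, 0.254]
contact_force: [0.2, 0.7, -3.4]
opening: 0.023
clk 8.817 pos [ 0.5195 -0.011   0.2079] F [ 0.2  0.7 -3.4] T [ 0.   -0.05  0.04] open 0.023
[[-0.018, -0.315, 0.949], [-0.0, 0.949, 0.315], [-1.0, 0.005, -0.017]] q [-0.15  0.38  1.83 -0.    0.95 -0.47]
tool-axes shift now [0.0478 0.0023 0.0094] turn about x 1.57 yaw 18.37
after turn 0.0479 0.0028 0.0085
```

```bash
python3 -m crank '[[[0.01,0.001,0.003,0.8,0.015],[0.014,0.001,0.004,0.8,0.015],[0.014,0,0.003,0,0.015],[0.014,0,0,0,0.015],[0.006,0,0,0,0.015],[0,0,0,0,0.015],[0,0,0,0,0.015]]]'; python3 -c "
from h import *
go((.529,-.0055,.13),16.8); s=snap('wrist','w10.png');s=snap('scene');crop(s,200,80,160,150,4,'s10.png');s=snap('top');crop(s,230,130,120,110,5,'t10.png')"
```

```text
clock: 9.4
tool_pos: [0.5286, -0.0028, 0.1436]
tcp_rot: [-0.21, 1.579, 0.214]
contact_force: [-0.0, -0.1, -2.4]
opening: 0.0237
clk 9.4 pos [ 0.5286 -0.0028  0.1436] F [-0.  -0.1 -2.4] T [-0.06 -0.04 -0.01] open 0.0237
[[-0.019, -0.266, 0.964], [0.0, 0.964, 0.266], [-1.0, 0.005, -0.018]] q [-0.13  0.47  1.88 -0.    0.81 -0.4 ]
tool-axes shift now [ 0.0136 -0.0028 -0.    ] turn about x -1.37 yaw 15.43
after turn 0.0136 -0.0027 -0.0003
```

View pics/w10.png

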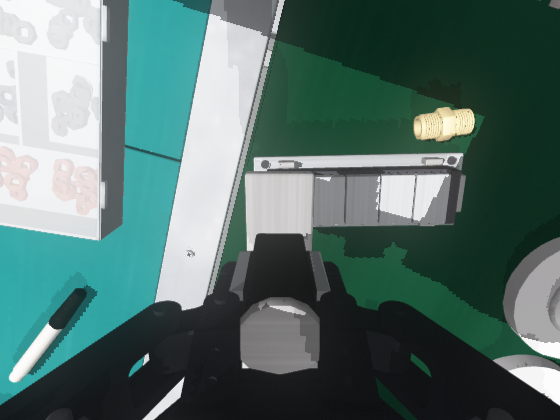

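View pics/s10.png

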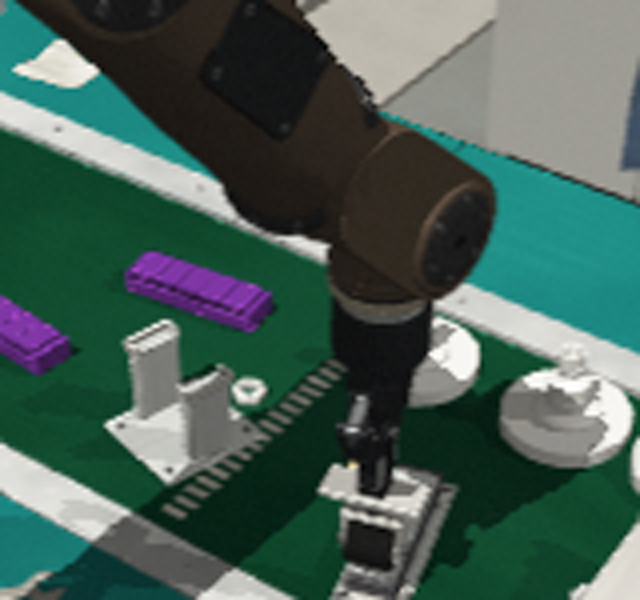

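View pics/t10.png

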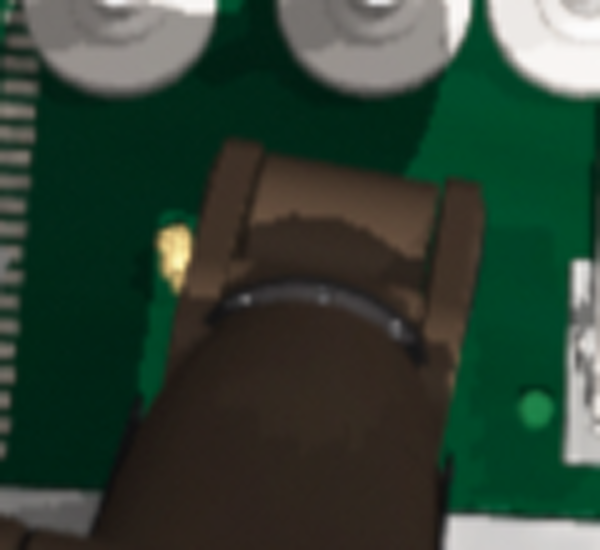

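```bash
python3 -c "
from h import *
s=snap('wrist'); crop(s,220,130,260,120,3,'w10c.png')
yw=np.radians(16.8); u=np.array([np.cos(yw),np.sin(yw)]); v=np.array([-u[1],u[0]]); c=np.array([.590,.0133])
for n,px,z in (('n',(254,157),.006),('n',(462,153),.006),('p',(450,174),.033),('p',(447,224),.033),('collar',(246,173),.11),('collar',(312,172),.11)):
  p=ray(s,*px,z); print(n,p.round(4),'bar xy',(u@(p[:2]-c)).round(4),(v@(p[:2]-c)).round(4))
"
```

```text
n [0.4984 0.0201 0.006 ] bar xy -0.0857 0.033
n [0.6658 0.0704 0.006 ] bar xy 0.0891 0.0328
p [0.6491 0.053  0.033 ] bar xy 0.068 0.0209
p [0.6637 0.0143 0.033 ] bar xy 0.0708 -0.0203
collar [0.5012 0.0289 0.11  ] bar xy -0.0805 0.0406
collar [0.5356 0.0392 0.11  ] bar xy -0.0446 0.0405
```

View pics/w10c.png

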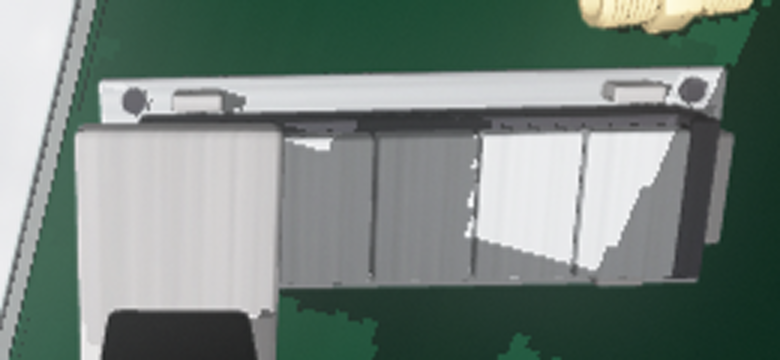

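```bash
python3 -m crank '[[[0.003,-0.001,-0.001,-1.4,0.015],[0.005,0,-0.001,0,0.015],[0.005,0,0,0,0.015],[0.003,0,0,0,0.015],[0,0,0,0,0.015]]]'; python3 -c "
from h import *
go((.529,-.0055,.12),16.8)"
```

```text
clock: 10.02
tool_pos: [0.5279, -0.0049, 0.13]
tcp_rot: [-0.229, 1.57, 0.231]
contact_force: [1.1, 0.4, -2.2]
opening: 0.0233
clk 10.017 pos [ 0.5279 -0.0049  0.13  ] F [ 1.1  0.4 -2.2] T [-0.02 -0.02 -0.01] open 0.0233
[[-0.012, -0.288, 0.957], [-0.001, 0.958, 0.288], [-1.0, 0.003, -0.012]] q [-0.13  0.49  1.9  -0.    0.77 -0.42]
tool-axes shift now [ 0.01   -0.0009  0.001 ] turn about x -0.04 yaw 16.76
after turn 0.01 -0.0009 0.0009
```

```bash
python3 -m crank '[[[0.002,0,0,0,0.015],[0.002,0,0,0,0.015],[0.002,0,0,0,0.015],[0,0,0,0,0.015]]]'; python3 -c "
from h import *
go((.529,-.0055,.12),16.8)"
```

```text
clock: 10.35
tool_pos: [0.5289, -0.0047, 0.125]
tcp_rot: [-0.228, 1.568, 0.229]
contact_force: [-0.4, 0.5, 4.3]
opening: 0.0233
clk 10.35 pos [ 0.5289 -0.0047  0.125 ] F [-0.4  0.5  4.3] T [ 0.23  0.15 -0.05] open 0.0233
[[-0.009, -0.287, 0.958], [-0.001, 0.958, 0.287], [-1.0, 0.002, -0.009]] q [-0.13  0.5   1.9  -0.    0.75 -0.42]
tool-axes shift now [ 0.005  -0.0008 -0.    ] turn about x -0.11 yaw 16.69
after turn 0.005 -0.0008 -0.0001
```

```bash
python3 -m crank '[[[0.002,0,0,0,0.015],[0.002,0,0,0,0.015],[0,0,0,0,0.015]]]'; python3 -c "
from h import *
go((.6532,.0324,.121),16.8)"
```

```text
clock: 10.6
tool_pos: [0.5296, -0.0046, 0.1219]
tcp_rot: [-0.228, 1.565, 0.229]
contact_force: [-0.3, 2.1, 7.0]
opening: 0.0232
clk 10.6 pos [ 0.5296 -0.0046  0.1219] F [-0.3  2.1  7. ] T [0.37 0.23 0.  ] open 0.0232
[[-0.007, -0.287, 0.958], [-0.001, 0.958, 0.287], [-1.0, 0.001, -0.006]] q [-0.13  0.5   1.9  -0.    0.74 -0.42]
tool-axes shift now [ 0.00e+00 -1.00e-04  1.29e-01] turn about x -0.12 yaw 16.68
after turn 0.0009 -0.0004 0.129
```

```bash
python3 -m crank '[[[0.0005,0,0.004,0,0.015],[0.0003,0,0.004,0,0.015],[0,0,0.004,0,0.015],[0,0,0.004,0,0.015],[0,0,0.004,0,0.015]]]'; python3 -c "
from h import *
go((.6532,.0324,.121),16.8)"
```

```text
clock: 11.02
tool_pos: [0.5486, 0.0013, 0.1226]
tcp_rot: [-0.229, 1.565, 0.229]
contact_force: [-0.8, -0.7, 6.0]
opening: 0.0235
clk 11.017 pos [0.5486 0.0013 0.1226] F [-0.8 -0.7  6. ] T [-0.08  0.49  0.09] open 0.0235
[[-0.007, -0.287, 0.958], [-0.001, 0.958, 0.287], [-1.0, 0.001, -0.007]] q [-0.12  0.52  1.85 -0.    0.77 -0.41]
tool-axes shift now [ 0.0009 -0.0002  0.1091] turn about x -0.12 yaw 16.68
after turn 0.0016 -0.0004 0.1091
```

```bash
python3 -m crank '[[[0.0006,0,0.004,0,0.015],[0.0006,0,0.004,0,0.015],[0.0006,0,0.004,0,0.015],[0.0006,0,0.004,0,0.015]]]'; python3 -c "
from h import *
go((.6532,.0324,.121),16.8)"
```

```text
clock: 11.35
tool_pos: [0.5654, 0.0062, 0.1219]
tcp_rot: [-0.229, 1.563, 0.228]
contact_force: [-1.3, 1.5, 6.2]
opening: 0.0233
clk 11.35 pos [0.5654 0.0062 0.1219] F [-1.3  1.5  6.2] T [0.33 0.31 0.04] open 0.0233
[[-0.004, -0.287, 0.958], [-0.001, 0.958, 0.287], [-1.0, -0.0, -0.004]] q [-0.11  0.54  1.82 -0.    0.79 -0.39]
tool-axes shift now [ 0.0005 -0.0001  0.0916] turn about x -0.12 yaw 16.68
after turn 0.0009 -0.0003 0.0916
```

```bash
python3 -m crank '[[[0.0009,0,0.004,0,0.015],[0.0009,0,0.004,0,0.015],[0.0006,0,0.004,0,0.015],[0.0006,0,0.004,0,0.015]]]'; python3 -c "
from h import *
go((.6532,.0324,.121),16.8); s=snap('scene','s11.png'); crop(s,230,170,120,90,6,'s11c.png')"
```

```text
clock: 11.68
tool_pos: [0.5811, 0.0109, 0.1204]
tcp_rot: [-0.23, 1.563, 0.228]
contact_force: [-0.7, 1.3, 8.4]
opening: 0.023
clk 11.683 pos [0.5811 0.0109 0.1204] F [-0.7  1.3  8.4] T [0.41 0.27 0.1 ] open 0.023
[[-0.004, -0.288, 0.958], [-0.002, 0.958, 0.288], [-1.0, -0.001, -0.004]] q [-0.09  0.56  1.78 -0.    0.8  -0.38]
tool-axes shift now [-0.0009 -0.0001  0.0752] turn about x -0.09 yaw 16.71
after turn -0.0006 -0.0003 0.0752
```

View pics/s11c.png

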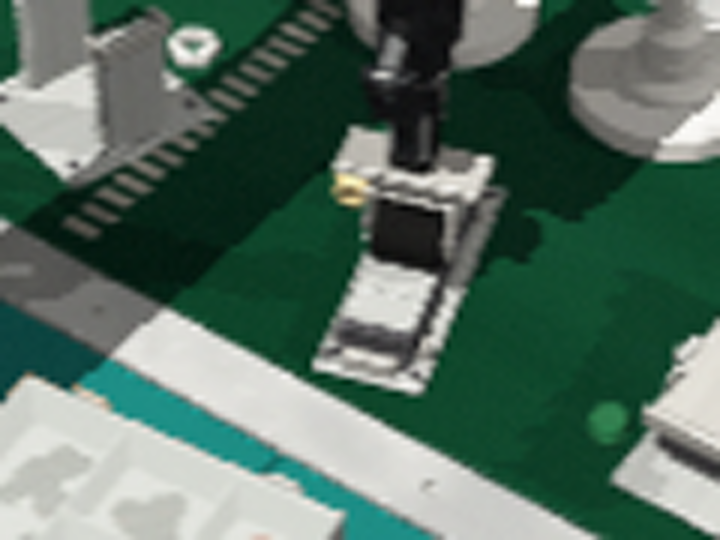

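```bash
python3 -m crank '[[[0.0003,0,0.004,0,0.015],[0.0003,0,0.004,0,0.015],[0.0003,0,0.004,0,0.015],[0.0003,0,0.004,0,0.015]]]'; python3 -c "
from h import *
go((.6532,.0324,.121),16.8)"
```

```text
clock: 12.07
tool_pos: [0.5981, 0.0161, 0.1214]
tcp_rot: [-0.23, 1.56, 0.228]
contact_force: [-3.3, 0.2, 8.0]
opening: 0.0233
clk 12.067 pos [0.5981 0.0161 0.1214] F [-3.3  0.2  8. ] T [-0.01  0.76  0.05] open 0.0233
[[-0.001, -0.288, 0.958], [-0.002, 0.958, 0.288], [-1.0, -0.001, -0.001]] q [-0.08  0.58  1.74 -0.    0.83 -0.37]
tool-axes shift now [ 0.0003 -0.0003  0.0575] turn about x -0.08 yaw 16.72
after turn 0.0004 -0.0003 0.0575
```

```bash
python3 -m crank '[[[0.0003,0,0.004,0,0.015],[0.0003,0,0.004,0,0.015],[0.0003,0,0.004,0,0.015],[0.0003,0,0.004,0,0.015]]]'; python3 -c "
from h import *
go((.6532,.0324,.121),16.8)"
```

```text
clock: 12.4
tool_pos: [0.6149, 0.0212, 0.1224]
tcp_rot: [-0.231, 1.557, 0.227]
contact_force: [-0.7, 2.4, 6.8]
opening: 0.0234
clk 12.4 pos [0.6149 0.0212 0.1224] F [-0.7  2.4  6.8] T [0.42 0.22 0.02] open 0.0234
[[0.002, -0.288, 0.958], [-0.002, 0.958, 0.288], [-1.0, -0.002, 0.002]] q [-0.07  0.6   1.69 -0.    0.85 -0.36]
tool-axes shift now [ 0.0014 -0.0002  0.0399] turn about x -0.08 yaw 16.72
after turn 0.0014 -0.0003 0.0399
```

```bash
python3 -m crank '[[[0.0010,0,0.004,0,0.015],[0.0009,0,0.004,0,0.015],[0.0008,0,0.004,0,0.015],[0.0008,0,0.004,0,0.015]]]'; python3 -c "
from h import *
go((.6532,.0324,.121),16.8)"
```

```text
clock: 12.73
tool_pos: [0.6311, 0.026, 0.1209]
tcp_rot: [-0.231, 1.555, 0.227]
contact_force: [-0.6, 0.9, 8.3]
opening: 0.0234
clk 12.733 pos [0.6311 0.026  0.1209] F [-0.6  0.9  8.3] T [0.37 0.22 0.04] open 0.0234
[[0.003, -0.288, 0.958], [-0.002, 0.958, 0.288], [-1.0, -0.003, 0.003]] q [-0.06  0.62  1.65 -0.    0.87 -0.35]
tool-axes shift now [-0.     -0.0002  0.023 ] turn about x -0.07 yaw 16.73
after turn -0.0001 -0.0003 0.023
```

```bash
python3 -m crank '[[[0.0007,0,0.004,0,0.015],[0.0007,0,0.004,0,0.015],[0.0007,0,0.004,0,0.015],[0.0007,0,0.004,0,0.015],[0.0005,0,0.004,0,0.015]]]'; python3 -c "
from h import *
go((.6532,.0324,.121),16.8)
s=snap('wrist');crop(s,180,120,260,140,3,'w12.png');s=snap('scene'); crop(s,230,170,120,90,6,'s12c.png')"
```

```text
clock: 13.15
tool_pos: [0.6532, 0.0327, 0.1212]
tcp_rot: [-0.231, 1.549, 0.227]
contact_force: [-1.1, 1.6, 7.2]
opening: 0.0231
clk 13.15 pos [0.6532 0.0327 0.1212] F [-1.1  1.6  7.2] T [0.35 0.26 0.03] open 0.0231
[[0.01, -0.288, 0.958], [-0.001, 0.958, 0.288], [-1.0, -0.004, 0.01]] q [-0.05  0.65  1.6  -0.    0.89 -0.34]
tool-axes shift now [ 0.0002 -0.0003 -0.0001] turn about x -0.07 yaw 16.73
after turn 0.0002 -0.0003 -0.0001
```

View pics/w12.png

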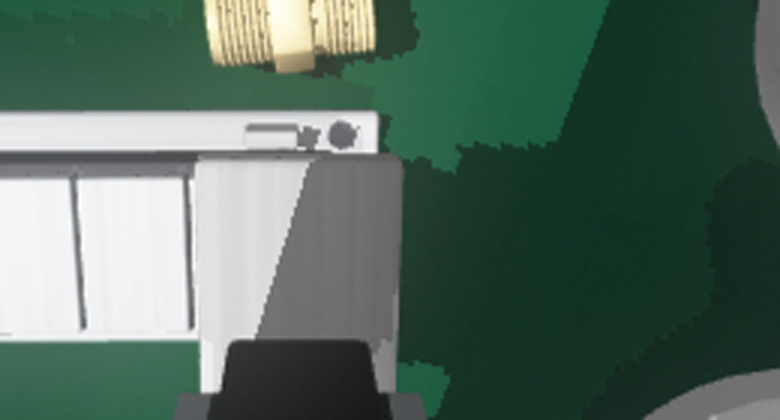

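View pics/s12c.png

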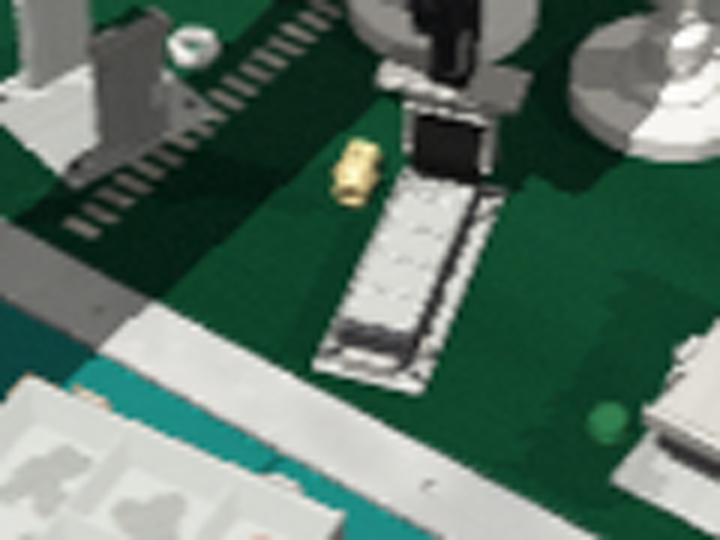

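```bash
python3 -m crank '[[[-0.006,0,0,0,0.015],[-0.012,0,0,0,0.015],[-0.018,0,0,0,0.015],[-0.02,0,0,0,0.015],[-0.02,0,0,0,0.015],[-0.02,0,0,0,0.015],[-0.015,0,0,0,0.015],[0,0,0,5,0.015],[0,0,0,6.5,0.015],[0,0,0,6.5,0.015],[0,0,0,6.5,0.015],[0,0,0,6.5,0.015]]]'; python3 -c "
from h import *
go((.6006,.2619,.23),-14.6)"
```

```text
clock: 14.25
tool_pos: [0.6492, 0.0321, 0.2408]
tcp_rot: [0.209, 1.557, -0.213]
contact_force: [0.3, 0.2, -3.0]
opening: 0.0231
clk 14.25 pos [0.6492 0.0321 0.2408] F [ 0.3  0.2 -3. ] T [-0.02 -0.01  0.03] open 0.0231
[[0.003, 0.265, 0.964], [-0.003, 0.964, -0.265], [-1.0, -0.002, 0.004]] q [-0.05  0.52  1.48 -0.    1.14  0.22]
tool-axes shift now [ 0.0099  0.2087 -0.1078] turn about x -0.77 yaw -15.37
after turn 0.0108 0.2101 -0.1049
```

```bash
python3 -m crank '[[[0,0.01,-0.005,0,0.015],[0,0.02,-0.01,0,0.015],[0,0.028,-0.014,0,0.015],[0,0.03,-0.015,0,0.015],[0,0.03,-0.015,-0.5,0.015],[0,0.03,-0.015,0,0.015],[0,0.025,-0.012,0,0.015],[0,0.018,-0.01,0,0.015],[0,0.008,-0.005,0,0.015],[0,0,0,0,0.015],[0,0,0,0,0.015]]]'; python3 -c "
from h import *
go((.6006,.2619,.23),-14.6);s=snap('wrist','w13.png')"
```

```text
clock: 15.17
tool_pos: [0.5957, 0.2629, 0.2409]
tcp_rot: [0.18, 1.566, -0.189]
contact_force: [0.6, -0.8, -2.8]
opening: 0.0237
clk 15.167 pos [0.5957 0.2629 0.2409] F [ 0.6 -0.8 -2.8] T [-0.03 -0.02  0.04] open 0.0237
[[-0.003, 0.233, 0.972], [-0.005, 0.972, -0.233], [-1.0, -0.006, -0.002]] q [ 0.32  0.52  1.47 -0.    1.15  0.55]
tool-axes shift now [0.0109 0.0003 0.005 ] turn about x 1.13 yaw -13.47
after turn 0.0109 0.0003 0.005
```

View pics/w13.png

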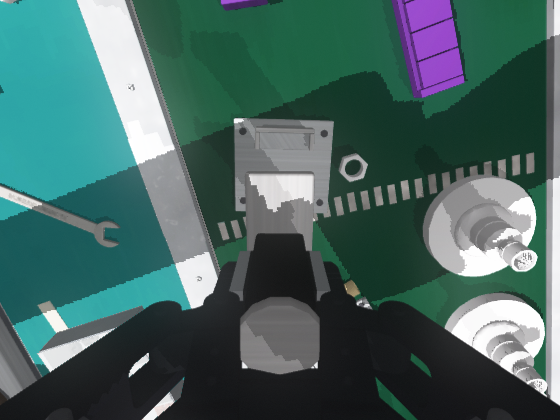

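```bash
python3 -m crank '[[[0.006,0,0.003,0.7,0.015],[0.01,0,0.002,0.4,0.015],[0.01,0,0,0,0.015],[0.008,0,0,0,0.015],[0.003,0,0,0,0.015],[0,0,0,0,0.015],[0,0,0,0,0.015]]]'; python3 -c "
from h import *
go((.6010,.2619,.1111),-14.6);s=snap('scene'); crop(s,200,100,120,120,5,'s14.png')"
```

```text
clock: 15.8
tool_pos: [0.6025, 0.2552, 0.1983]
tcp_rot: [0.2, 1.566, -0.212]
contact_force: [-0.2, -0.4, -3.9]
opening: 0.0233
clk 15.8 pos [0.6025 0.2552 0.1983] F [-0.2 -0.4 -3.9] T [0.02 0.   0.05] open 0.0233
[[-0.006, 0.259, 0.966], [-0.007, 0.966, -0.259], [-1.0, -0.008, -0.004]] q [ 0.3   0.57  1.51 -0.01  1.07  0.57]
tool-axes shift now [ 0.0871  0.0067 -0.0028] turn about x -0.41 yaw -15.01
after turn 0.0872 0.0061 -0.0031
```

View pics/s14.png

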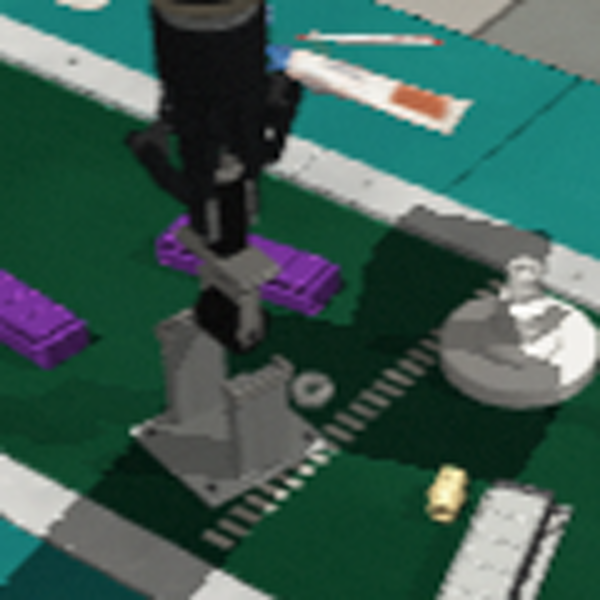

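```bash
python3 -m crank '[[[0,0.003,-0.001,-0.4,0.015],[0,0.003,-0.001,0,0.015],[0.005,0,0,0,0.015],[0.007,0,0,0,0.015],[0.008,0,0,0,0.015],[0.007,0,0,0,0.015],[0.003,0,0,0,0.015],[0,0,0,0,0.015]]]'; python3 -c "
from h import *
go((.6010,.2619,.1111),-14.6)"
```

```text
clock: 16.52
tool_pos: [0.6019, 0.2628, 0.1662]
tcp_rot: [0.194, 1.565, -0.204]
contact_force: [0.1, -0.6, -3.7]
opening: 0.0234
clk 16.517 pos [0.6019 0.2628 0.1662] F [ 0.1 -0.6 -3.7] T [-0.02  0.01 -0.02] open 0.0234
[[-0.004, 0.25, 0.968], [-0.006, 0.968, -0.25], [-1.0, -0.007, -0.002]] q [ 0.31  0.6   1.54 -0.01  1.    0.57]
tool-axes shift now [ 0.0551 -0.0007 -0.0005] turn about x 0.09 yaw -14.51
after turn 0.0551 -0.0011 -0.0007
```

```bash
python3 -m crank '[[[0.006,-0.0005,-0.0005,0,0.015],[0.007,0,0,0,0.015],[0.007,0,0,0,0.015],[0.007,0,0,0,0.015],[0.007,0,0,0,0.015],[0.006,0,0,0,0.015],[0.003,0,0,0,0.015],[0,0,0,0,0.015]]]'; python3 -c "
from h import *
go((.6010,.2619,.1111),-14.6);s=snap('scene'); crop(s,200,100,120,120,5,'s15.png');s=snap('wrist','w15.png')"
```

```text
clock: 17.18
tool_pos: [0.601, 0.2618, 0.1178]
tcp_rot: [0.194, 1.566, -0.204]
contact_force: [0.1, 1.0, -3.4]
opening: 0.0232
clk 17.183 pos [0.601  0.2618 0.1178] F [ 0.1  1.  -3.4] T [-0.01 -0.03  0.03] open 0.0232
[[-0.005, 0.251, 0.968], [-0.006, 0.968, -0.251], [-1.0, -0.007, -0.003]] q [ 0.31  0.66  1.58 -0.01  0.91  0.57]
tool-axes shift now [0.0067 0.0001 0.    ] turn about x 0.07 yaw -14.53
after turn 0.0067 0.0001 0.0
```

View pics/s15.png

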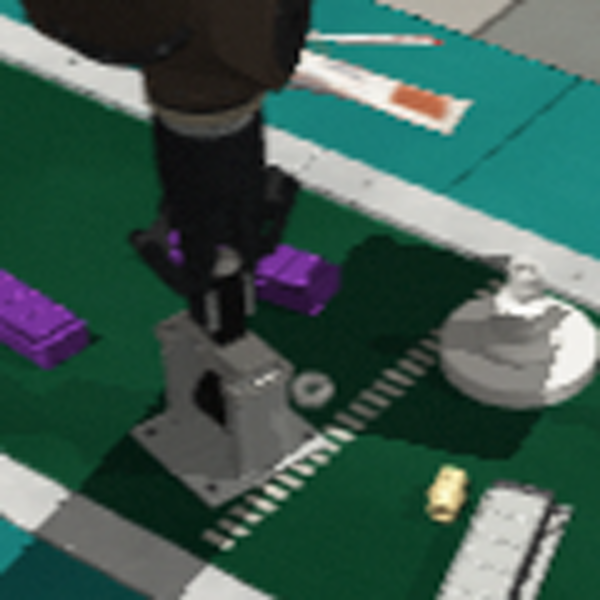

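View pics/w15.png

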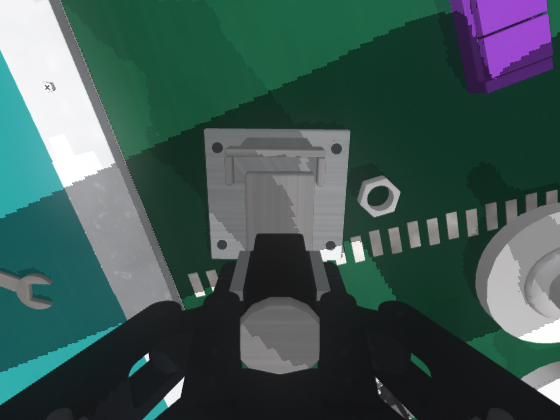

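```bash
python3 -m crank '[[[0.003,0,0,0,0.015],[0.003,0,0,0,0.015],[0,0,0,0,0.015]]]'; python3 -c "
from h import *
go((.6010,.2619,.1111),-14.6)"
```

```text
clock: 17.53
tool_pos: [0.6017, 0.2621, 0.1132]
tcp_rot: [0.195, 1.563, -0.203]
contact_force: [-0.7, -0.6, -2.3]
opening: 0.0234
clk 17.533 pos [0.6017 0.2621 0.1132] F [-0.7 -0.6 -2.3] T [-0.03  0.02  0.01] open 0.0234
[[-0.002, 0.251, 0.968], [-0.005, 0.968, -0.251], [-1.0, -0.006, -0.001]] q [ 0.31  0.66  1.59 -0.01  0.9   0.57]
tool-axes shift now [ 0.0021 -0.0003 -0.0007] turn about x 0.08 yaw -14.52
after turn 0.0021 -0.0004 -0.0007
```

```bash
python3 -m crank '[[[0.0015,0,-0.0005,0,0.015],[0.0015,0,0,0,0.015],[0,0,0,0,0.015]]]'; python3 -c "
from h import *
go((.6010,.2619,.1111),-14.6)"
```

```text
clock: 17.78
tool_pos: [0.6014, 0.2621, 0.1115]
tcp_rot: [0.195, 1.562, -0.203]
contact_force: [0.2, -0.5, -2.9]
opening: 0.0235
clk 17.783 pos [0.6014 0.2621 0.1115] F [ 0.2 -0.5 -2.9] T [ 0.06 -0.01  0.03] open 0.0235
[[-0.001, 0.251, 0.968], [-0.005, 0.968, -0.251], [-1.0, -0.005, 0.001]] q [ 0.31  0.66  1.59 -0.01  0.89  0.57]
tool-axes shift now [ 0.0004 -0.0003 -0.0004] turn about x 0.09 yaw -14.51
after turn 0.0004 -0.0003 -0.0004
```

```bash
python3 -m crank '[[[0.0015,0,0,0,0.015],[0,0,0,0,0.015]]]'; python3 -c "
from h import *
go((.6010,.2619,.1111),-14.6)"
```

```text
clock: 17.95
tool_pos: [0.6017, 0.262, 0.1115]
tcp_rot: [0.195, 1.56, -0.202]
contact_force: [0.5, -0.0, -2.6]
opening: 0.0235
clk 17.95 pos [0.6017 0.262  0.1115] F [ 0.5 -0.  -2.6] T [ 0.02 -0.01  0.01] open 0.0235
[[0.001, 0.251, 0.968], [-0.005, 0.968, -0.251], [-1.0, -0.005, 0.002]] q [ 0.31  0.66  1.59 -0.01  0.89  0.57]
tool-axes shift now [ 0.0004 -0.0003 -0.0006] turn about x 0.09 yaw -14.51
after turn 0.0004 -0.0003 -0.0006
```

```bash
python3 -m crank '[[[0.002,0,0,0,0.015],[0.001,0,0,0,0.015],[0,0,0,0,0.015]]]'; python3 -c "
from h import *
go((.6010,.2619,.1111),-14.6)"
```

```text
clock: 18.2
tool_pos: [0.6021, 0.2618, 0.1112]
tcp_rot: [0.195, 1.558, -0.202]
contact_force: [0.4, -0.1, -3.4]
opening: 0.0228
clk 18.2 pos [0.6021 0.2618 0.1112] F [ 0.4 -0.1 -3.4] T [ 0.02 -0.02  0.03] open 0.0228
[[0.003, 0.25, 0.968], [-0.004, 0.968, -0.25], [-1.0, -0.003, 0.004]] q [ 0.31  0.66  1.59 -0.01  0.89  0.57]
tool-axes shift now [ 0.0001 -0.0002 -0.001 ] turn about x 0.1 yaw -14.5
after turn 0.0001 -0.0002 -0.001
```

```bash
python3 -m crank '[[[0.003,0,-0.001,0,0.015],[0.002,0,0,0,0.015],[0,0,0,0,0.015]]]'; python3 -c "
from h import *
go((.6010,.2619,.1111),-14.6)"
```

```text
clock: 18.45
tool_pos: [0.6021, 0.2618, 0.1114]
tcp_rot: [0.197, 1.553, -0.201]
contact_force: [-0.3, 1.0, -2.8]
opening: 0.0234
clk 18.45 pos [0.6021 0.2618 0.1114] F [-0.3  1.  -2.8] T [ 0.04 -0.04  0.02] open 0.0234
[[0.008, 0.251, 0.968], [-0.003, 0.968, -0.251], [-1.0, -0.001, 0.009]] q [ 0.31  0.66  1.59 -0.01  0.88  0.57]
tool-axes shift now [ 0.0003 -0.0002 -0.0011] turn about x 0.08 yaw -14.52
after turn 0.0003 -0.0002 -0.0011
```

```bash
python3 -c "
from h import *
print(arm.read_state()['effort'])
s=snap('scene','s16.png'); crop(s,190,60,140,150,4,'s16c.png');snap('top','t16.png');snap('wrist','w16.png')"
```

```text
[-5.29200502e-02 -7.17403579e+01 -2.34355170e+01 -6.22057662e-03
  1.50809074e-01 -2.71154066e-03]
```

View pics/s16c.png

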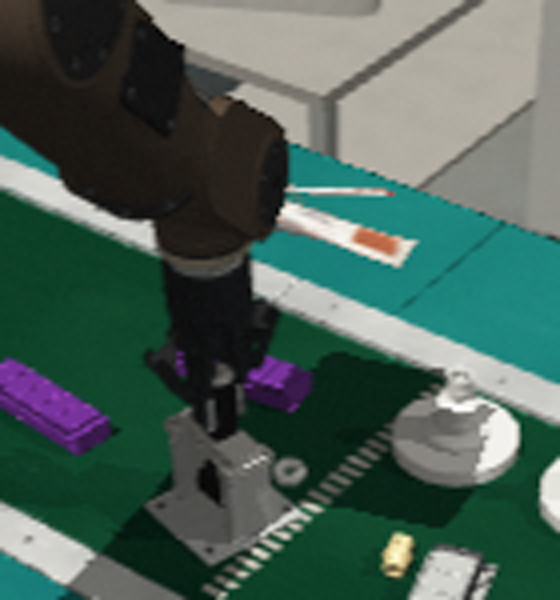

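View pics/w16.png

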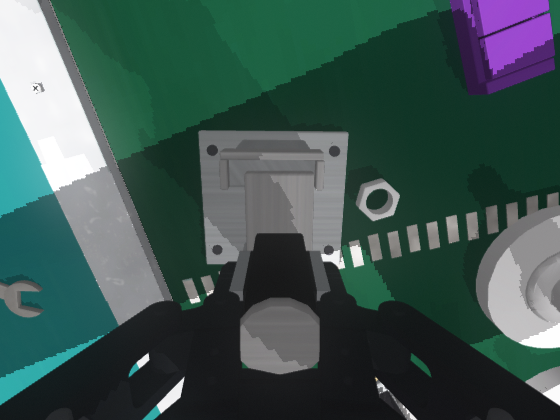

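View pics/t16.png

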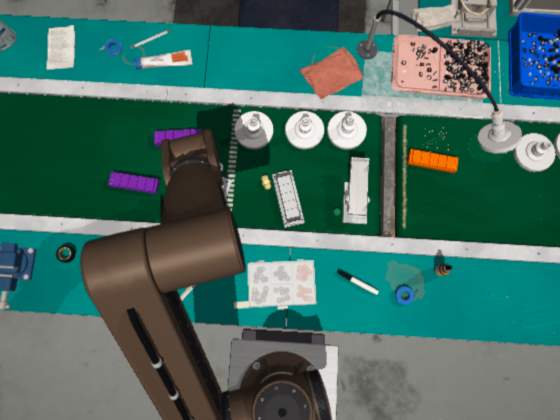

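```bash
python3 -m crank '[[[0,0,0,0,0.03],[0,0,0,0,0.05],[0,0,0,0,0.085],[0,0,0,0,0.085],[0,0,0,0,0.085],[0,0,0,0,0.085],[-0.006,0,0,0,0.085],[-0.012,0,0,0,0.085]]]'; python3 -c "
from h import *
st();s=snap('scene'); crop(s,190,60,140,150,4,'s17c.png');snap('wrist','w17.png')"
```

```text
clock: 19.27
tool_pos: [0.6016, 0.2617, 0.126]
tcp_rot: [0.195, 1.557, -0.202]
contact_force: [0.2, 0.6, -0.8]
opening: 0.0852
clk 19.267 pos [0.6016 0.2617 0.126 ] F [ 0.2  0.6 -0.8] T [-0.05  0.   -0.02] open 0.0852
[[0.004, 0.251, 0.968], [-0.005, 0.968, -0.251], [-1.0, -0.004, 0.005]] q [ 0.31  0.64  1.58 -0.01  0.91  0.57]
```

View pics/s17c.png

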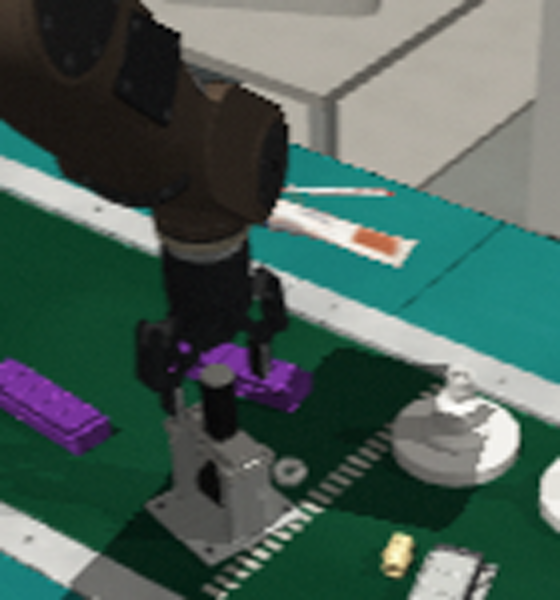

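View pics/w17.png

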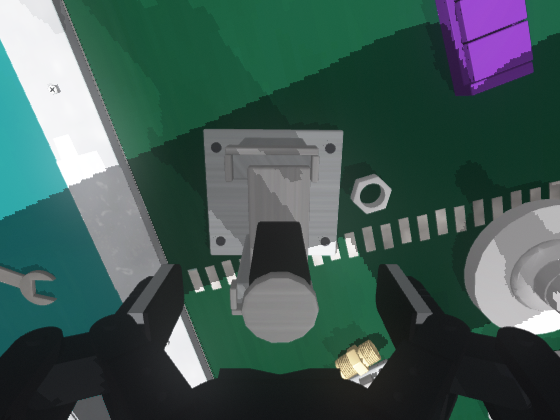

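```bash
python3 -m crank '[[[-0.015,0,0,0,0.085],[-0.02,0,0,0,0.085],[-0.02,0,0,0,0.085],[-0.025,0,0,0,0.085],[-0.02,0,0,0,0.085],[-0.01,0,0,0,0.085],[0,-0.015,0.003,0,0.085],[0,-0.025,0.005,0,0.085],[0,-0.03,0.006,0,0.085],[0,-0.03,0.006,0,0.085],[0,-0.03,0.006,0,0.085],[0,-0.03,0.006,0,0.085]]]'; python3 -m crank '[[[0,-0.03,0.006,0,0.085],[0,-0.02,0.005,0,0.085],[0,-0.01,0.003,4,0.085],[0,0,0,7,0.085],[0,0,0,7,0.085],[0,0,0,7,0.085],[0,0,0,7,0.085],[0,0,0,7,0.085],[0,0,0,7,0.085],[0,0,0,7,0.085],[0,0,0,5,0.085],[0,0,0,0,0.085]]]';python3 -c "
from h import *
go((.5905,.0135,.10),-73.2);snap('wrist','w18.png'); s=snap('scene');crop(s,230,170,120,90,6,'s18c.png')"
```

```text
clock: 20.37
tool_pos: [0.5901, 0.0956, 0.2433]
tcp_rot: [0.191, 1.552, -0.193]
contact_force: [-0.3, -0.2, -0.1]
opening: 0.0849
clock: 21.37
tool_pos: [0.58, 0.0142, 0.2322]
tcp_rot: [0.999, 1.329, -1.008]
contact_force: [-0.2, 0.4, -0.9]
opening: 0.0851
clk 21.367 pos [0.58   0.0142 0.2322] F [-0.2  0.4 -0.9] T [-0.   -0.01  0.03] open 0.0851
[[-0.005, 0.962, 0.273], [-0.004, 0.273, -0.962], [-1.0, -0.006, 0.003]] q [-0.09  0.43  1.67 -0.    1.05  1.21]
tool-axes shift now [0.1322 0.0107 0.0032] turn about x -0.97 yaw -74.17
after turn 0.1322 0.0099 0.0037
```

View pics/w18.png

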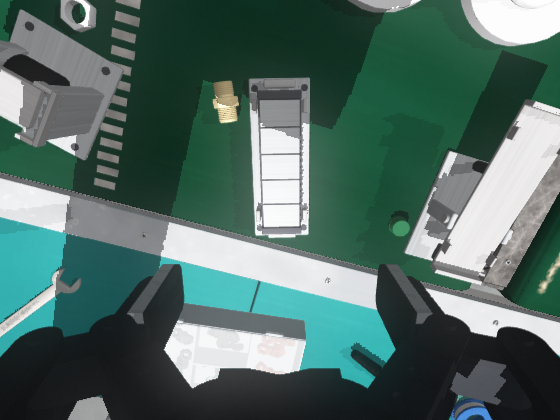

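View pics/s18c.png

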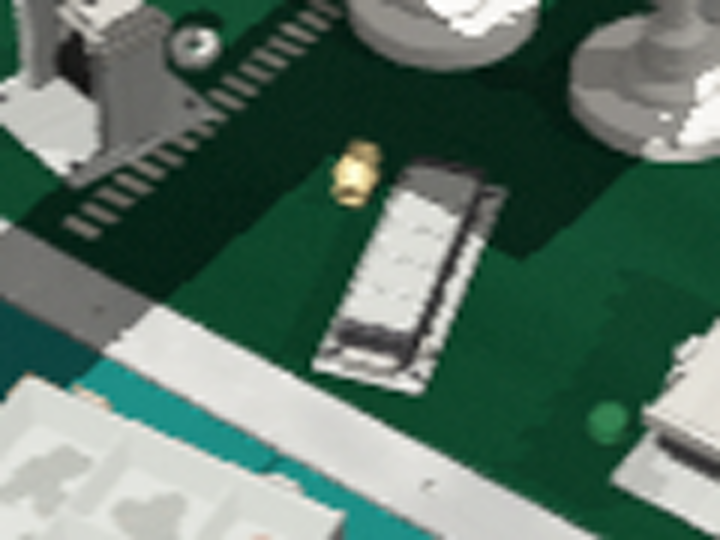

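```bash
python3 -c "
from h import *
s=snap('wrist');crop(s,200,70,130,175,3.4,'w18c.png')
import numpy as np
np.save('w18.npy',s,allow_pickle=True)"
```

```text
(no output)
```

View pics/w18c.png

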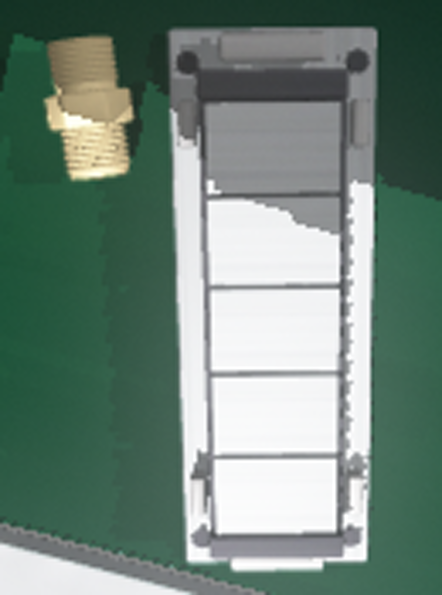

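```bash
python3 -c "
from h import *
s=np.load('w18.npy',allow_pickle=True).item()
print('cam',-s['R'].T@s['t'])
yw=np.radians(16.8); u=np.array([np.cos(yw),np.sin(yw)]); v=np.array([-u[1],u[0]]); c=np.array([.590,.0133])
for n,px in (('blk far out',(270,68)),('blk/pl5',(272,100)),('5/4',(273,194)),('4/3',(274,286)),('3/2',(275,374)),('2/1',(276,456)),('pl1/blk',(277,536)),('blk near out',(277,556)),('L5',(204,140)),('R5',(342,140)),('L3',(208,330)),('R3',(341,330)),('L1',(213,500)),('R1',(340,500)),('LblkF',(198,85)),('RblkF',(347,85)),('Lblkn',(210,546)),('Rblkn',(343,546))):
  p=ray(s,px[0]/3.4+200,px[1]/3.4+70,.030); print(n,(1e3*u@(p[:2]-c)).round(1),(1e3*v@(p[:2]-c)).round(1))
n=np.array([ray(s,a/3.4+200,b/3.4+70,.006) for a,b in((168,30),(377,28),(367,560),(188,562))]); print(n.mean(0))
"
```

```text
cam [0.65432152 0.03629389 0.37598012]
blk far out 76.4 2.0
blk/pl5 67.6 1.5
5/4 40.9 1.4
4/3 13.5 1.4
3/2 -14.0 1.3
2/1 -40.9 1.2
pl1/blk -68.3 1.1
blk near out -75.3 1.1
L5 56.6 21.6
R5 56.2 -18.9
L3 0.1 21.9
R3 -0.3 -19.2
L1 -55.6 21.7
R1 -56.0 -19.4
LblkF 71.9 22.9
RblkF 71.5 -20.2
Lblkn -71.5 23.1
Rblkn -72.0 -20.5
[0.59021824 0.01433483 0.006     ]
```

```bash
python3 -m crank '[[[0,-0.010,0.02,0,0.085],[0,-0.015,0.03,0,0.085],[0,-0.015,0.03,0,0.085],[0,-0.015,0.03,0,0.085],[0,-0.015,0.03,5,0.085],[0,-0.01,0.02,6,0.085],[0,0,0.01,5,0.085],[0,0,0,0,0.085],[0,0,0,0,0.085]]]';python3 -c "
from h import *
st();s=snap('wrist','w19.png');np.save('w19.npy',s,allow_pickle=True)"
```

```text
clock: 22.27
tool_pos: [0.5463, -0.1794, 0.2319]
tcp_rot: [1.187, 1.221, -1.197]
contact_force: [0.2, -0.1, 0.2]
opening: 0.0852
clk 22.267 pos [ 0.5463 -0.1794  0.2319] F [ 0.2 -0.1  0.2] T [ 0.04 -0.01 -0.03] open 0.0852
[[-0.004, 1.0, 0.024], [-0.004, 0.024, -1.0], [-1.0, -0.004, 0.004]] q [-0.43  0.42  1.68 -0.01  1.04  1.12]
```

View pics/w19.png

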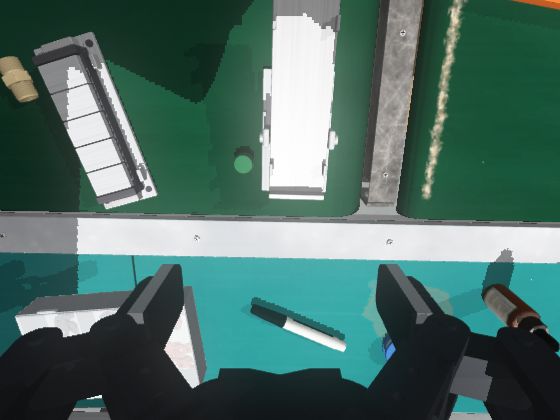

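```bash
python3 -c "
from h import *
s=np.load('w19.npy',allow_pickle=True).item()
c=s['color'][0:215,240:360,::-1]; cv2.imwrite('pics/w19c.png',cv2.resize(c,None,fx=2.75,fy=2.75,interpolation=cv2.INTER_CUBIC))"
```

```text
(no output)
```

View pics/w19c.png

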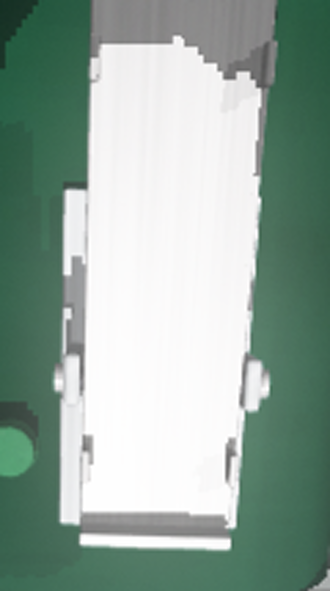

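```bash
python3 -c "
from h import *
s=np.load('w19.npy',allow_pickle=True).item()
def r(a,b,z): return ray(s,240+a/2.75,b/2.75,z)
print('cam',-s['R'].T@s['t'])
print('pins',r(55,380,.05).round(4),r(270,384,.05).round(4))
fl=lambda x:.058-.0+.12*(x-.59)
for a,b,x in((80,540,.54),(231,540,.54),(83,440,.57),(239,440,.57),(92,100,.68),(262,100,.68),(93,20,.70),(274,20,.70)): print((a,b),r(a,b,fl(x)).round(4))
print('lugs near', r(92,450,.06).round(4), r(228,450,.06).round(4),'far',r(100,65,.075).round(4),r(263,65,.075).round(4))
print('base left',r(62,523,.006).round(4),r(65,187,.006).round(4))
"
```

```text
cam [ 0.62346191 -0.17699117  0.37560214]
pins [ 0.5874 -0.1608  0.05  ] [ 0.5878 -0.2361  0.05  ]
(80, 540) [ 0.53   -0.1704  0.052 ]
(231, 540) [ 0.5312 -0.2257  0.052 ]
(83, 440) [ 0.5675 -0.171   0.0556]
(239, 440) [ 0.5688 -0.2257  0.0556]
(92, 100) [ 0.6732 -0.1723  0.0688]
(262, 100) [ 0.6745 -0.2237  0.0688]
(93, 20) [ 0.694  -0.1723  0.0712]
(274, 20) [ 0.6954 -0.2253  0.0712]
lugs near [ 0.5649 -0.1742  0.06  ] [ 0.566  -0.2214  0.06  ] far [ 0.6816 -0.1746  0.075 ] [ 0.6827 -0.2224  0.075 ]
base left [ 0.5239 -0.1619  0.006 ] [ 0.6538 -0.1619  0.006 ]
```

```bash
python3 -m crank '[[[0,0,0,-5,0.085],[0,0,0,-6,0.085],[0,0.01,-0.02,-5,0.085],[0.01,0.015,-0.03,0,0.085],[0.015,0.018,-0.03,0,0.085],[0.015,0.018,-0.03,0,0.085],[0.015,0.018,-0.03,0,0.085],[0.015,0.015,-0.025,0,0.085],[0.01,0.005,-0.01,0,0.085],[0,0,0,0,0.085],[0,0,0,0,0.085]]]';python3 -c "
from h import *
go((.590,.0145,.009),-73.2)"
```

```text
clock: 23.23
tool_pos: [0.5843, 0.0377, 0.1484]
tcp_rot: [0.93, 1.359, -0.937]
contact_force: [-0.6, -0.1, 0.4]
opening: 0.0852
clk 23.233 pos [0.5843 0.0377 0.1484] F [-0.6 -0.1  0.4] T [-0.03  0.05 -0.02] open 0.0852
[[-0.001, 0.933, 0.36], [-0.005, 0.36, -0.933], [-1.0, -0.003, 0.004]] q [-0.05  0.53  1.74 -0.01  0.87  1.16]
tool-axes shift now [ 0.1395 -0.0027  0.0231] turn about x 4.31 yaw -68.89
after turn 0.1394 -0.0013 0.0239
```

```bash
python3 -m crank '[[[0.01,0,0.01,2.3,0.085],[0.015,0,0.01,2,0.085],[0.015,-0.001,0.004,0,0.085],[0.015,0,0,0,0.085],[0.012,0,0,0,0.085],[0.008,0,0,0,0.085],[0,0,0,0,0.085],[0,0,0,0,0.085]]]';python3 -c "
from h import *
go((.590,.0145,.009),-73.2)"
```

```text
clock: 23.9
tool_pos: [0.5943, 0.0009, 0.0729]
tcp_rot: [1.002, 1.316, -1.004]
contact_force: [-0.0, 0.0, 0.0]
opening: 0.0852
clk 23.9 pos [0.5943 0.0009 0.0729] F [-0.  0.  0.] T [ 0.01 -0.02  0.02] open 0.0852
[[0.007, 0.963, 0.271], [-0.007, 0.271, -0.963], [-1.0, 0.005, 0.009]] q [-0.11  0.64  1.78 -0.01  0.71  1.2 ]
tool-axes shift now [ 0.0638 -0.0008 -0.0148] turn about x -1.08 yaw -74.28
after turn 0.0639 -0.0002 -0.0143
```

```bash
python3 -m crank '[[[0,0,-0.006,-0.6,0.085],[0,0,-0.006,-0.4,0.085],[0.002,0,-0.002,0,0.085],[0.004,0,0,0,0.085],[0.006,0,0,0,0.085],[0.006,0,0,0,0.085],[0.004,0,0,0,0.085],[0,0,0,0,0.085]]]';python3 -c "
from h import *
go((.590,.0145,.009),-73.2); s=snap('wrist','w20.png')"
```

```text
clock: 24.57
tool_pos: [0.5915, 0.0152, 0.0517]
tcp_rot: [0.99, 1.319, -0.987]
contact_force: [-0.2, 0.1, -0.5]
opening: 0.0849
clk 24.567 pos [0.5915 0.0152 0.0517] F [-0.2  0.1 -0.5] T [ 0.01 -0.05  0.02] open 0.0849
[[0.012, 0.957, 0.289], [-0.007, 0.289, -0.957], [-1.0, 0.01, 0.011]] q [-0.08  0.67  1.8  -0.01  0.65  1.2 ]
tool-axes shift now [ 0.0427 -0.002  -0.0002] turn about x 0.0 yaw -73.2
after turn 0.0427 -0.0016 0.0002
```

View pics/w20.png

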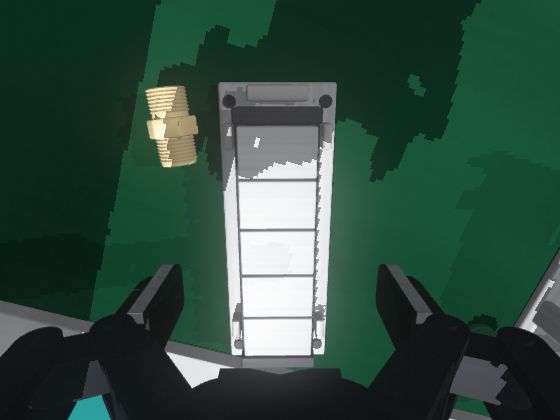

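```bash
python3 -m crank '[[[0.005,-0.001,0,0,0.085],[0.006,-0.0005,0,0,0.085],[0.006,0,0,0,0.085],[0.006,0,0,0,0.085],[0.006,0,0,0,0.085],[0.004,0,0,0,0.085],[0.002,0,0,0,0.085],[0,0,0,0,0.085]]]';python3 -c "
from h import *
go((.590,.0145,.009),-73.2)"
```

```text
clock: 25.28
tool_pos: [0.5903, 0.014, 0.0125]
tcp_rot: [0.99, 1.32, -0.988]
contact_force: [-0.4, 0.9, -0.4]
opening: 0.0849
clk 25.283 pos [0.5903 0.014  0.0125] F [-0.4  0.9 -0.4] T [ 0.03  0.02 -0.01] open 0.0849
[[0.011, 0.957, 0.289], [-0.007, 0.289, -0.957], [-1.0, 0.009, 0.01]] q [-0.09  0.73  1.82 -0.01  0.58  1.2 ]
tool-axes shift now [ 0.0035 -0.0002 -0.0006] turn about x -0.03 yaw -73.23
after turn 0.0035 -0.0001 -0.0005
```

Now the last few mm, then close.

```bash
python3 -m crank '[[[0.003,0,-0.0005,0,0.085],[0.001,0,0,0,0.085],[0,0,0,0,0.06],[0,0,0,0,0.04],[0,0,0,0,0.035],[0,0,0,0,0.035],[0,0,0,0,0.035],[0,0,0,0,0.035]]]' 60;python3 -c "
from h import *
go((.590,.0145,.009),-73.2);s=snap('wrist','w21.png')"
```

```text
clock: 25.95
tool_pos: [0.5903, 0.0146, 0.0091]
tcp_rot: [0.99, 1.319, -0.988]
contact_force: [0.6, 0.0, -3.2]
opening: 0.0421
clk 25.95 pos [0.5903 0.0146 0.0091] F [ 0.6  0.  -3.2] T [ 0.03 -0.01 -0.01] open 0.0421
[[0.012, 0.957, 0.289], [-0.007, 0.289, -0.957], [-1.0, 0.01, 0.011]] q [-0.08  0.74  1.82 -0.01  0.57  1.2 ]
tool-axes shift now [ 0.0001 -0.0004  0.    ] turn about x -0.02 yaw -73.22
after turn 0.0001 -0.0004 0.0
```

View pics/w21.png

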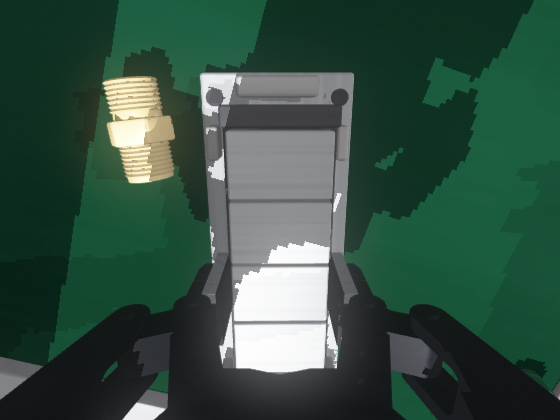

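```bash
python3 -m crank '[[[-0.004,0,0,0,0.035],[-0.006,0,0,0,0.035],[-0.008,0,0,0,0.035],[-0.01,0,0,0,0.035],[-0.01,0,0,0,0.035],[-0.01,0,0,0,0.035],[0,0,0,0,0.035]]]';python3 -c "
from h import *
st();s=snap('wrist','w22.png');s=snap('scene');crop(s,230,130,140,130,5,'s22c.png')"
```

```text
clock: 26.58
tool_pos: [0.5893, 0.0151, 0.0619]
tcp_rot: [0.99, 1.32, -0.988]
contact_force: [0.8, 0.4, -3.2]
opening: 0.0427
clk 26.583 pos [0.5893 0.0151 0.0619] F [ 0.8  0.4 -3.2] T [-0.   -0.02 -0.02] open 0.0427
[[0.011, 0.957, 0.289], [-0.007, 0.289, -0.957], [-1.0, 0.009, 0.01]] q [-0.08  0.65  1.8  -0.01  0.67  1.2 ]
```

View pics/w22.png

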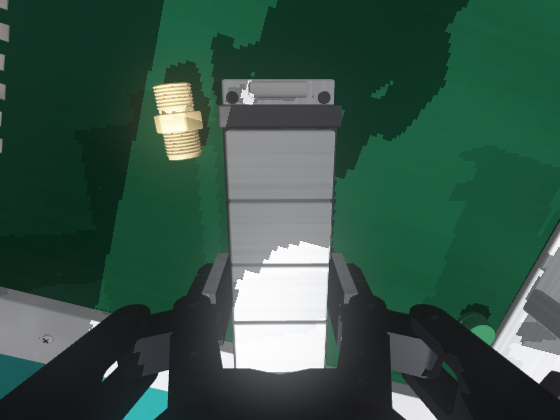

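View pics/s22c.png

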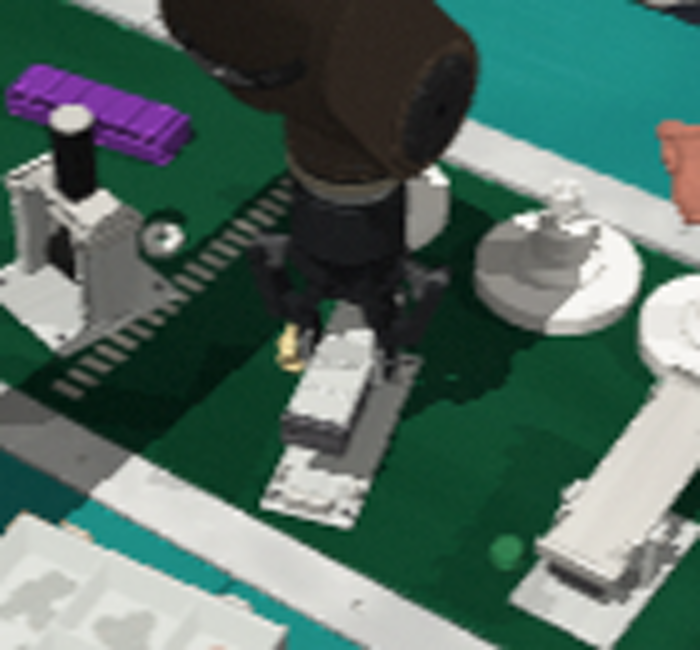

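```bash
python3 -m crank '[[[-0.015,0,0,0,0.035],[-0.02,0,0,0,0.035],[-0.02,0,0,0,0.035],[-0.02,0,0,0,0.035],[-0.015,0,0.005,0,0.035],[0,-0.002,0.015,0,0.035],[0,-0.003,0.025,0,0.035],[0,-0.004,0.028,0,0.035],[0,-0.004,0.028,0,0.035],[0,-0.004,0.028,0,0.035],[0,-0.004,0.028,0,0.035],[0,-0.003,0.02,0,0.035]]]';python3 -m crank '[[[0,-0.002,0.012,3,0.035],[0,0,0.005,5,0.035],[0,0,0,5,0.035],[0,0,0,3.5,0.035],[0,0,0,0,0.035],[0,0,0,0,0.035]]]';python3 -c "
from h import *
go((.624,-.1983,.13),-90)"
```

```text
clock: 27.68
tool_pos: [0.6128, -0.167, 0.1461]
tcp_rot: [0.981, 1.336, -0.991]
contact_force: [0.5, -1.1, -3.8]
opening: 0.0424
clock: 28.18
tool_pos: [0.6123, -0.1953, 0.1366]
tcp_rot: [1.207, 1.214, -1.226]
contact_force: [-0.2, 0.4, -4.1]
opening: 0.0424
clk 28.183 pos [ 0.6123 -0.1953  0.1366] F [-0.2  0.4 -4.1] T [ 0.02 -0.06 -0.04] open 0.0424
[[-0.013, 1.0, -0.008], [-0.002, -0.008, -1.0], [-1.0, -0.013, 0.002]] q [-0.41  0.62  1.6  -0.01  0.93  1.18]
tool-axes shift now [0.0065 0.0118 0.0028] turn about x -0.47 yaw -90.47
after turn 0.0066 0.0117 0.003
```

```bash
python3 -m crank '[[[0.002,0.005,0.002,-0.5,0.035],[0.002,0.005,0.001,0,0.035],[0.002,0.002,0,0,0.035],[0,0,0,0,0.035],[0,0,0,0,0.035]]]';python3 -c "
from h import *
go((.624,-.1983,.13),-90);s=snap('wrist','w23.png');s=snap('scene');crop(s,270,130,140,130,5,'s23c.png')"
```

```text
clock: 28.6
tool_pos: [0.6251, -0.1988, 0.1277]
tcp_rot: [1.195, 1.224, -1.215]
contact_force: [-0.7, 0.7, -4.1]
opening: 0.0423
clk 28.6 pos [ 0.6251 -0.1988  0.1277] F [-0.7  0.7 -4.1] T [-0.07  0.03 -0.03] open 0.0423
[[-0.016, 1.0, 0.008], [-0.001, 0.008, -1.0], [-1.0, -0.016, 0.001]] q [-0.41  0.65  1.57 -0.01  0.94  1.16]
tool-axes shift now [-0.0023 -0.0011 -0.0005] turn about x 0.48 yaw -89.52
after turn -0.0023 -0.0011 -0.0005
```

View pics/w23.png

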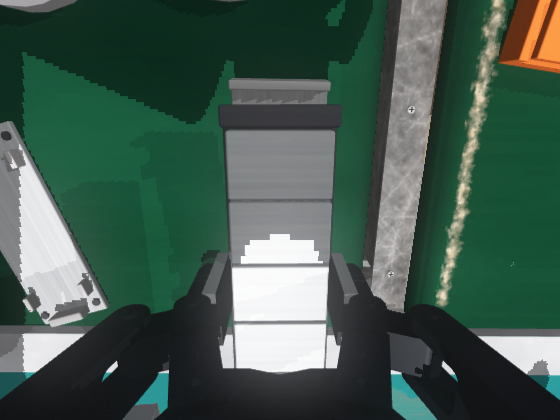

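View pics/s23c.png

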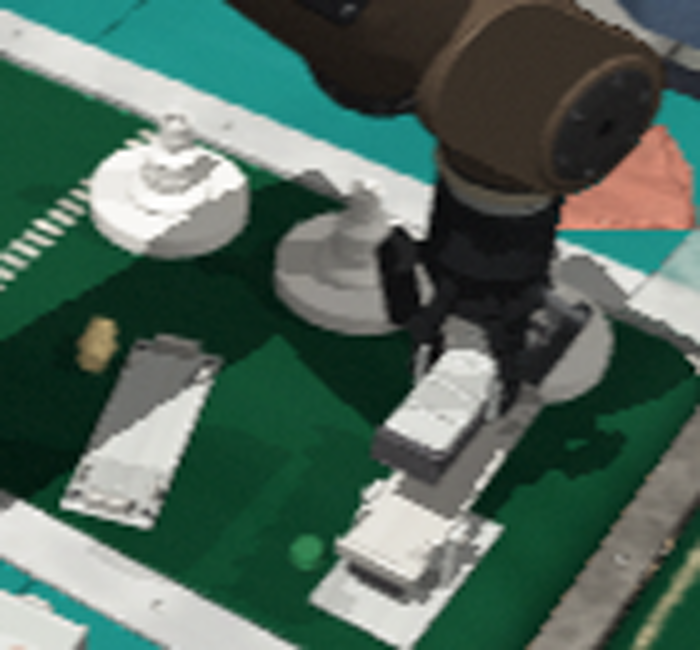

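```bash
python3 -c "
from h import *
s=snap('wrist');crop(s,200,60,160,110,5,'w23c.png')
for n,px,z in(('blkL',(219.5,106),.148),('blkR',(341,106),.148),('lipL',(230,82),.084),('lipR',(329,82),.084)): print(n,ray(s,*px,z).round(4))"
```

```text
blkL [ 0.6999 -0.1771  0.148 ]
blkR [ 0.7003 -0.2199  0.148 ]
lipL [ 0.7101 -0.1723  0.084 ]
lipR [ 0.7105 -0.2243  0.084 ]
```

View pics/w23c.png

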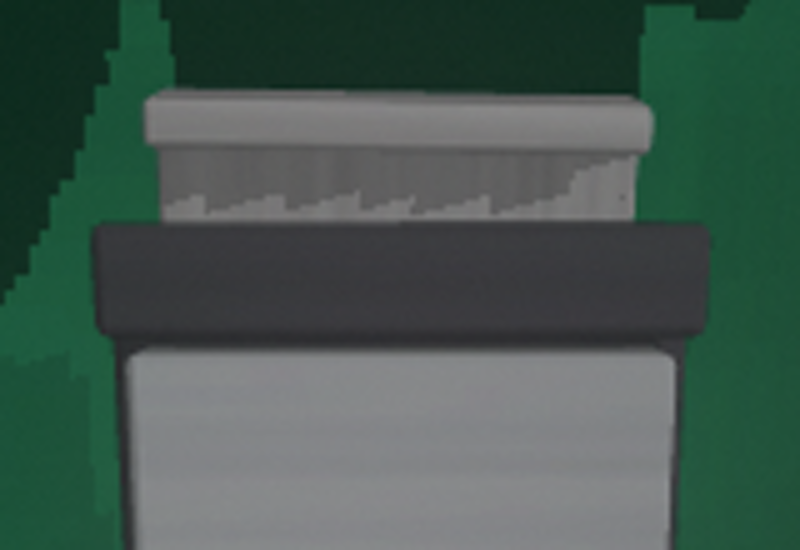

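```bash
python3 -m crank '[[[0.004,-0.0005,-0.0005,0.3,0.035],[0.006,0,0,0.2,0.035],[0.006,0,0,0,0.035],[0.006,0,0,0,0.035],[0.006,0,0,0,0.035],[0.006,0,0,0,0.035],[0.003,0,0,0,0.035],[0,0,0,0,0.035]]]';python3 -c "
from h import *
go((.624,-.1983,.062),-90);s=snap('wrist','w24.png')"
```

```text
clock: 29.42
tool_pos: [0.6232, -0.198, 0.0869]
tcp_rot: [1.202, 1.219, -1.222]
contact_force: [-0.2, -0.1, -3.8]
opening: 0.0421
clk 29.417 pos [ 0.6232 -0.198   0.0869] F [-0.2 -0.1 -3.8] T [-0.    0.02  0.02] open 0.0421
[[-0.016, 1.0, -0.001], [-0.001, -0.001, -1.0], [-1.0, -0.016, 0.001]] q [-0.41  0.7   1.6  -0.01  0.86  1.17]
tool-axes shift now [0.0249 0.0012 0.0003] turn about x -0.08 yaw -90.08
after turn 0.0249 0.0008 0.0003
```

View pics/w24.png

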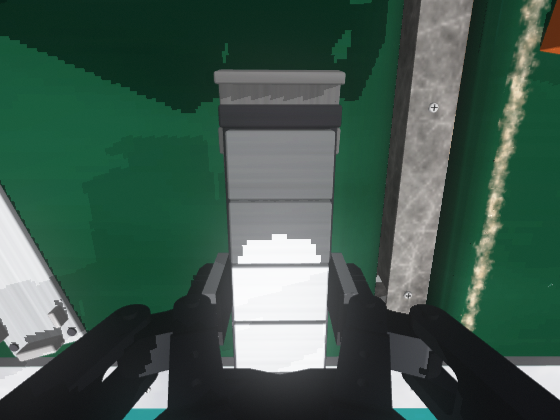

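```bash
python3 -m crank '[[[0.003,0,0,0,0.035],[0.004,0,0,0,0.035],[0.004,0,0,0,0.035],[0.003,0,0,0,0.035],[0,0,0,0,0.035]]]';python3 -c "
from h import *
go((.624,-.1983,.062),-90);s=snap('wrist','w25.png')"
```

```text
clock: 29.88
tool_pos: [0.6236, -0.1983, 0.0726]
tcp_rot: [1.202, 1.217, -1.221]
contact_force: [0.6, -0.7, -3.7]
opening: 0.0422
clk 29.883 pos [ 0.6236 -0.1983  0.0726] F [ 0.6 -0.7 -3.7] T [ 0.01 -0.04 -0.02] open 0.0422
[[-0.014, 1.0, -0.001], [-0.002, -0.001, -1.0], [-1.0, -0.014, 0.002]] q [-0.41  0.71  1.61 -0.01  0.83  1.17]
tool-axes shift now [ 0.0106  0.0005 -0.    ] turn about x -0.08 yaw -90.08
after turn 0.0106 0.0004 0.0
```

View pics/w25.png

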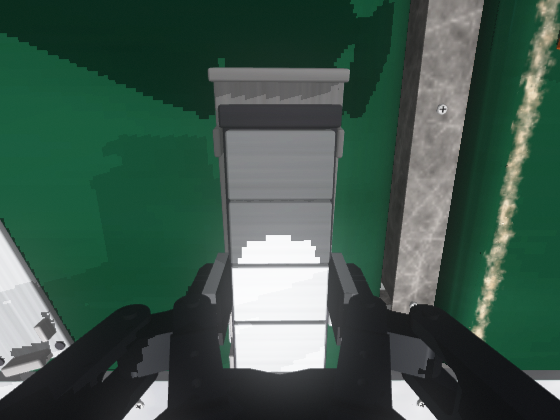

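```bash
python3 -m crank '[[[0.003,0,0,0,0.035],[0.003,0,0,0,0.035],[0.003,0,0,0,0.035],[0.002,0,0,0,0.035],[0,0,0,0,0.035]]]';python3 -c "
from h import *
go((.624,-.1983,.061),-90);s=snap('wrist','w26.png');s=snap('scene');crop(s,270,130,140,130,5,'s26c.png')"
```

```text
clock: 30.35
tool_pos: [0.624, -0.1985, 0.0614]
tcp_rot: [1.202, 1.216, -1.22]
contact_force: [-0.4, 0.5, -4.3]
opening: 0.0425
clk 30.35 pos [ 0.624  -0.1985  0.0614] F [-0.4  0.5 -4.3] T [-0.04 -0.11 -0.01] open 0.0425
[[-0.012, 1.0, -0.001], [-0.002, -0.001, -1.0], [-1.0, -0.012, 0.003]] q [-0.41  0.73  1.62 -0.01  0.81  1.17]
tool-axes shift now [ 0.0004  0.     -0.0002] turn about x -0.07 yaw -90.07
after turn 0.0004 0.0 -0.0002
```

View pics/w26.png

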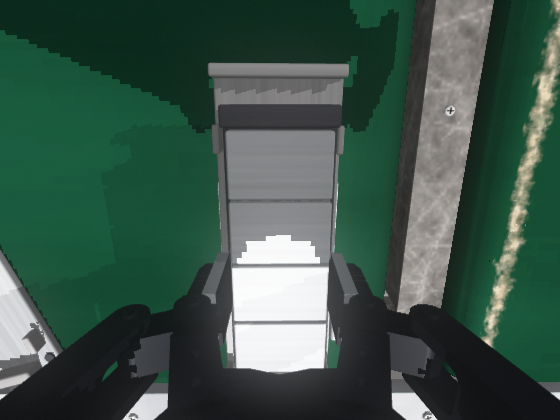

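View pics/s26c.png

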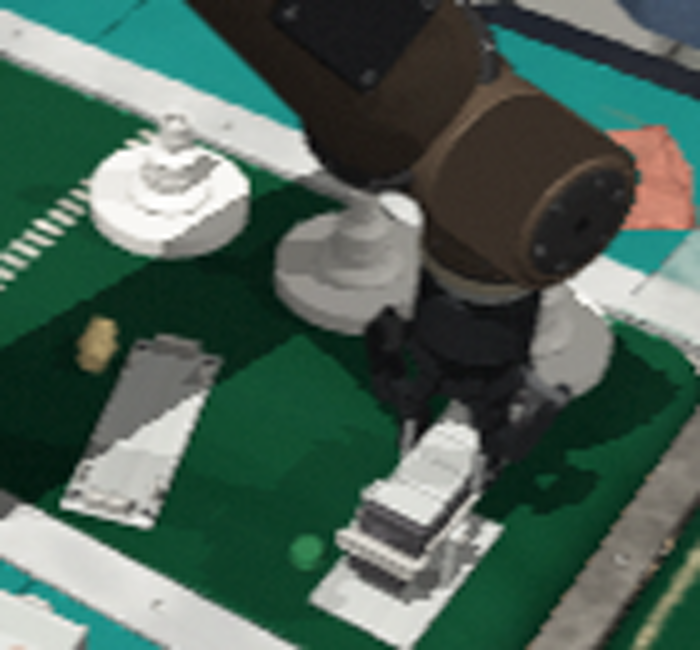

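```bash
python3 -m crank '[[[0.002,0,0,0,0.035],[0.002,0,0,0,0.035],[0,0,0,0,0.035],[0,0,0,0,0.05],[0,0,0,0,0.06],[0,0,0,0,0.07],[0,0,0,0,0.085],[0,0,0,0,0.085],[0,0,0,0,0.085]]]';python3 -c "
from h import *
st();s=snap('wrist','w27.png');s=snap('scene');crop(s,270,130,140,130,5,'s27c.png')"
```

```text
clock: 31.2
tool_pos: [0.6255, -0.199, 0.0611]
tcp_rot: [1.203, 1.211, -1.218]
contact_force: [0.1, 0.1, 0.2]
opening: 0.0852
clk 31.2 pos [ 0.6255 -0.199   0.0611] F [0.1 0.1 0.2] T [0.01 0.01 0.  ] open 0.0852
[[-0.007, 1.0, -0.001], [-0.005, -0.001, -1.0], [-1.0, -0.007, 0.005]] q [-0.41  0.73  1.62 -0.01  0.8   1.17]
```

View pics/w27.png

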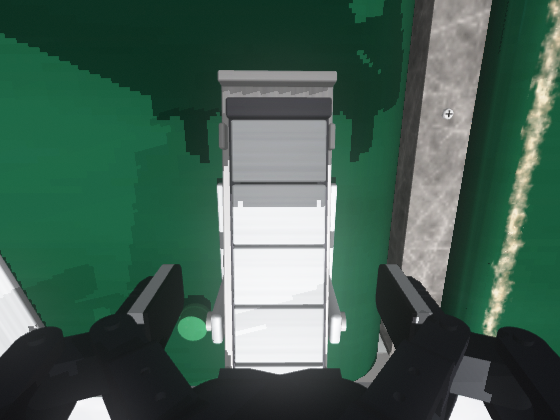

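View pics/s27c.png

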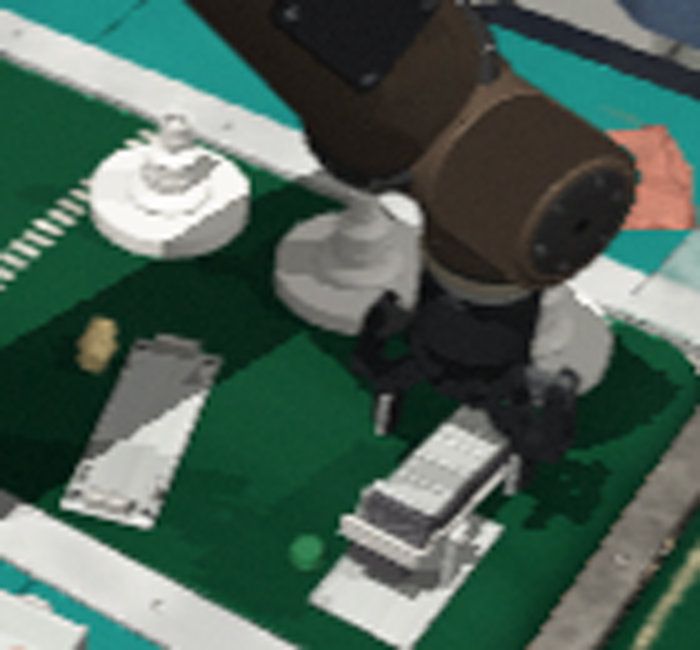

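```bash
python3 -m crank '[[[-0.006,0,0,0,0.085],[-0.012,0,0,0,0.085],[-0.018,0,0,0,0.085],[-0.02,0,0,0,0.085],[-0.02,0,0,0,0.085],[-0.02,0,0,0,0.085],[-0.02,0,0,0,0.085],[-0.02,-0.02,0,0,0.085],[-0.01,-0.02,0,0,0.085],[0,-0.02,0,0,0.085],[0,0,0,0,0.085],[0,0,0,0,0.085]]]';python3 -c "
from h import *
st();s=snap('wrist','w28.png');s=snap('scene');crop(s,200,100,200,160,4,'s28c.png');crop(snap('top'),150,100,260,200,3,'t28c.png')"
```

```text
clock: 32.3
tool_pos: [0.5648, -0.1979, 0.2257]
tcp_rot: [1.203, 1.204, -1.214]
contact_force: [0.5, 0.3, -0.2]
opening: 0.085
clk 32.3 pos [ 0.5648 -0.1979  0.2257] F [ 0.5  0.3 -0.2] T [ 0.    0.01 -0.04] open 0.085
[[-0.001, 1.0, -0.0], [-0.008, -0.0, -1.0], [-1.0, -0.001, 0.008]] q [-0.44  0.46  1.63 -0.01  1.05  1.13]
```

View pics/w28.png

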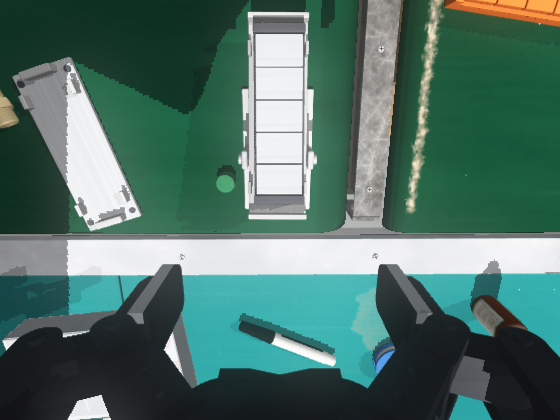

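View pics/s28c.png

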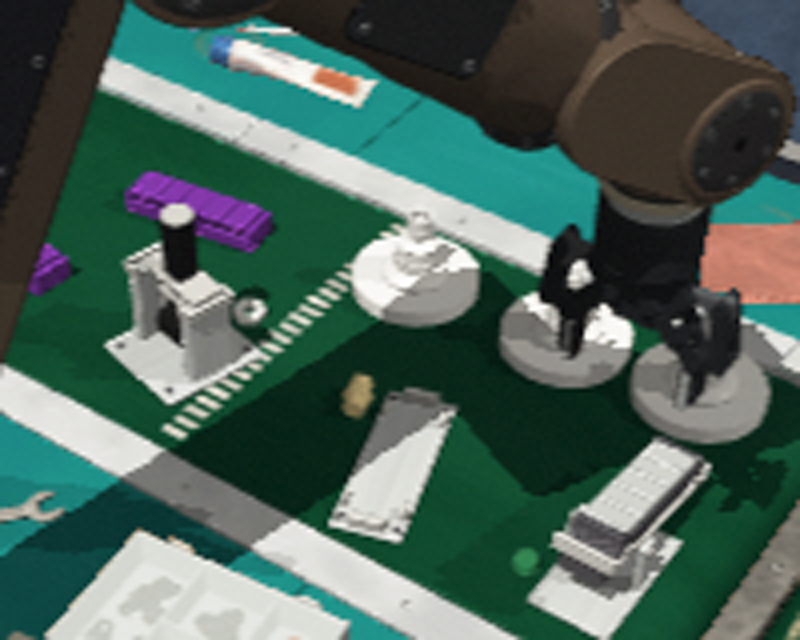

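View pics/t28c.png

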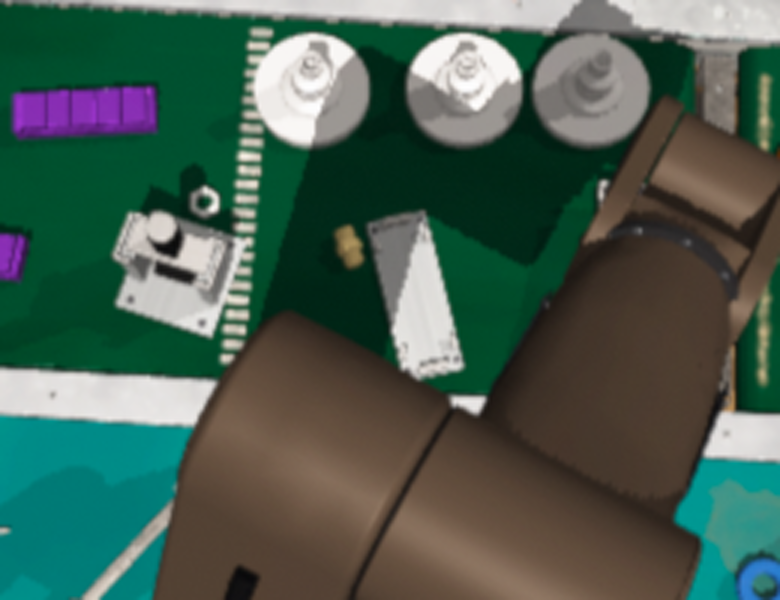

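```bash
python3 -c "
from h import *
crop(snap('wrist'),225,0,110,225,2.6,'w29c.png')"
```

```text
(no output)
```

View pics/w29c.png

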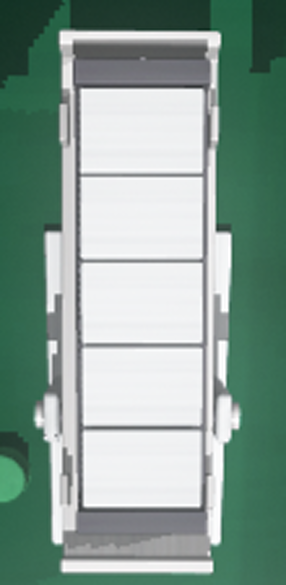

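The bar lies between the lips and lugs, plates level with the end blocks, far end of the tray down. Handing in.

```bash
python3 -c "
from h import *
print(arm.finish_job()); st()"
```

```text
the job is handed in; nothing more can be done
None
the job is handed in; nothing more can be done
```

The job is done and handed in at about 32 s of the 67 s allowed.

I took the roller from its rest and rolled the five plates in one pass from the near end to the far end. I then hung the roller back, lifted the bar out, laid it in the rocker's tray with the plates up, and let go. The tray tipped over to the far side.

**Spring press:** The spring was about 5 to 8 mm in at the points I checked, judged from 9 to 11.6 N at the wrist. I had no direct reading of the spring itself.

**Plates:** The pictures show all five level with the end blocks, and the edge positions fit that height. They cannot settle a millimetre or so of height, so flushness also rests on the steady force and height during the pass.

**Bar and tray:** The last views show the bar between the lips and lugs, with the tray's far end down.

**Roller:** It sits in its rest within the lips, slightly off-centre along x. While I lowered it, the wrist force stayed near the roller's own weight instead of dropping. I judged it seated from its height (within 0.3 mm of where I had gripped it) and from the pictures after release.

**Other things:** None of the other things in view had visibly moved, and the gripper was clear of everything. I saw the pen, the tape spool and the spanner only in part in the last views, and did not re-measure any of them.

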